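Pour the easel's spare nuts into the hardware jar

ROBOT

A 7-joint arm with a two-finger parallel gripper is mounted at the origin on the work surface. World frame = base frame: x ahead of the robot, y to its left, z up, the work surface at z = 0. Lengths are in m, angles in rad, forces in N, time in s.
With the tool pointing down it reaches from about 0.4 to 0.85 m from the base axis. Payload 4.5 kg.
Tool frame: the origin (TCP) lies midway between the tips of the shut fingers; the grasp point (between the pads) lies behind it (r.grip_point_offset is the z of the grasp point in the tool frame, in m); z points along the fingers, y is the line along which they close (so a half turn about z gives the same grasp; the last joint's range is limited). The gripper opens to 88 mm and grips with 3 to 60 N. Pads are 18 mm wide; open, the fingers measure 123 mm over their backs; the gripper's body (75 mm by 187 mm) begins 45 mm behind the grasp point.
Start: joints at [1.376, 0.689, -0.195, 1.565, 0.157, 0.902, -0.215], TCP at [0.142, -0.609, 0.239] pointing down, gripper open.
Joint ranges: [-3.01, 3.01], [-0.46, 2.08], [-1.47, 1.51], [0.13, 2.56], [-1, 4.14], [0.04, 2.09], [-2.66, 2.66]. Speed limits (rad/s): [2.57, 2.57, 3.14, 3.14, 3.14, 3.14, 3.14].

INTERFACE

Orientations are given as a unit quaternion [x, y, z, w].
In Python, from plant import r, optics, workorder gives the robot as it stands.
- The arm moves only by the shell command python3 -m creep 'ROWS' [FORCE]. ROWS is JSON, a list of rows, each an object of numbers: "grip": the gripper command: -1 is shut, 1 is fully open, values between are in proportion; "tx", "ty", "tz": the shift along the tool's x, y, z in cm; "spin": the turn about the tool's z in degrees. In form: [{"grip": .., "tx": .., "ty": .., "tz": .., "spin": ..}, ...]. A call has 1 to 8 rows; each row shifts and turns the commanded pose from where the row before left it, along the tool's axes as they then stand; what a row does not reach is not made up. A row lasts 1/12 s, in which the tool goes at most 41.7 mm and 7.16 degrees, less where a joint would pass 70% of its speed; a pose out of reach is approached as far as the arm can. A call with a gripper value outside its range is refused whole. The fingers move at their own pace and stop on an object; FORCE is the grip in N (left out, the last holds). Time passes only in rows, so rows that do not move let the fingers close. It gives the time, the measured TCP pose, the force, the opening and the grip force at its end, in the units of the state.
- r.get_state(): the state, without advancing time (a new reading comes with each control period).
- optics.snapshot(name): name is "scene" or "side" or "wrist"; returns (picture, depth): 420x560x3 uint8, red, green, blue; 420x560 float32, m along the optical axis (not along the pixel's ray), 0 where there is no reading.
- optics.get_calibration(name): a dict with "fx", "fy", "cx", "cy" (pixels), "extrinsics" (4x4, takes a point from world to camera coordinates). Camera axes: x right, y down, z forward; pixel columns grow to the right and rows downward; lengths in m; the calibration is good to about 2 mm. The wrist camera is an equidistant fisheye: a pixel r from the principal point sees the ray r / f radians off the axis. A picture is of the moment at which its call begins: read the wrist's pose just before it. get_calibration takes no time and is no camera call; for the wrist camera it gives the pose at the moment of the call.
- workorder.finish_job(): hands the job in; it is judged then, once.
The state is a dict: "clock": time; "q": joint angles; "qd": joint speeds; "joint_torque": joint torques, N m; "tool_pos": TCP position; "eef_rot": TCP orientation; "contact_force": force on the tool from outside, world axes, zero at the start; "moment": the same for the moment, N m; "opening": opening from 0.0 (shut) to 1.0 (fully open); "finger_force": force on a finger pad.
Only numpy, scipy, OpenCV 4.12 (cv2) and the standard library are available. Lean on these libraries where they do the work, as an engineer would, in place of code of your own. Each camera call takes 0.05 s, during which the arm holds its last target. There are 200 camera calls.

TASK

Pick up the metal chute by its wooden handle and rest its nose gently on the top edge of the jar's steel filler neck, then, keeping the nose resting there, tip the chute so that all four nuts slide down it into the jar; never press hard on the neck and do not touch the nuts with the gripper. Then set the empty chute back down on its feet on the table and let go, leaving the other things where they are.

Things in the scene. Friction and masses are not known exactly. Their poses are not given: they have to be found in the camera images.
- chute: Straight aluminium channel 240 mm long (x), 30 mm wide (24 inside), on two cross feet (10 by 56 mm, at x = -95 and +45 mm). Floor from z = 6 to 9 mm, walls 3 mm thick up to z = 31 mm. Closed at the back (-x), open at the nose (+x). 0.2 to 0.35 kg. Origin: mid-length, on the plane under its feet; x along the channel to the nose, z up.
- chute_handle (a point): Grip point in the chute's handle, a beech block that bridges the channel: 24 mm along the chute's x, 30 mm along y, from z = 31 to 85 mm. Grip it from above across its 24 mm. The point is at x = 0, y = 0, z = 66 mm of the chute's frame, 19 mm below the block's top; axes as the chute's.
- chute_nose (a point): Middle of the underside edge of the chute's open front end, at x = 120, y = 0, z = 6 mm of the chute's frame; same axes as the chute.
- jar: Clear plastic jar, fixed to the table by a round steel base (116 mm across, 4 mm high). 90 mm across up to 76 mm height, narrowing to a 66 mm collar from 88 to 104 mm. A steel filler neck stands out of the collar (see the point jar_collar). Origin: on the jar's axis, at table height; z up.
- jar_collar (a point): Point on the jar's axis at the collar's top, 104 mm up. Here the neck comes out: a plain upright tube, 55 mm outside, 46 mm inside, open at the top. It is telescopic, held by friction: its top edge is anywhere from 120 to 145 mm above the table; this is not measured, so feel for it or look. It may be loaded with less than 20 N.
- nut1: Steel hex nut, 19 mm across flats, 10 mm thick, 17 g, at first lying flat in the rear half of the chute (the rearmost). It slides on the chute's floor once that is tilted by about 13 to 20 degrees (friction varies). Origin: centre of its underside.
- nut2: Steel hex nut, 19 mm across flats, 10 mm thick, 17 g, at first lying flat in the rear half of the chute (number 2 from the rear). It slides on the chute's floor once that is tilted by about 13 to 20 degrees (friction varies). Origin: centre of its underside.
- nut3: Steel hex nut, 19 mm across flats, 10 mm thick, 17 g, at first lying flat in the rear half of the chute (number 3 from the rear). It slides on the chute's floor once that is tilted by about 13 to 20 degrees (friction varies). Origin: centre of its underside.
- nut4: Steel hex nut, 19 mm across flats, 10 mm thick, 17 g, at first lying flat in the rear half of the chute (number 4 from the rear). It slides on the chute's floor once that is tilted by about 13 to 20 degrees (friction varies). Origin: centre of its underside.
- mug: Bystander: white mug, 72 mm across, 85 mm high. Origin: centre of its underside.
- sketchbook: Bystander: closed sketchbook, 150 by 210 by 14 mm, lying flat. Origin: centre of its underside.
- paint_tin: Bystander: closed paint tin, 66 mm across, 70 mm high. Origin: centre of its underside.
- pencil: Bystander: pencil, 165 mm long (its x), 9 mm thick, lying. Origin: its middle, on the table.
Not all that is in view belongs to the job. Of the things that look like the chute, the largest one is meant.

How it is judged:
By the outcome, as a careful person would: the job done as asked, in the order asked, and still so for the second after the job is handed in, with the robot touching nothing.
It also fails if it takes over 72 s, if anything falls off the work surface, if the arm or the gripper's body presses on something with over 40 N, if the wrist force passes 120 N, or if a joint passes its speed limit or range.

## Working session

There is one attempt and no reset: what is moved stays moved. The work goes in short steps, Python scripts to look and compute and a shell command to move; the robot and the scene stay as the last step left them, time stands still between calls to the robot, and variables do not carry over. Pictures are saved under pics/ and viewed, at most 13 in all, crops included, and the job is handed in when it is done.

```bash
mkdir -p pics; ls
python3 - <<'E'
from plant import r, optics, workorder
import cv2,numpy as np
s=r.get_state();print({k:np.round(v,3).tolist() for k,v in s.items()},r.grip_point_offset)
for n in("scene","side","wrist"):
    c=optics.get_calibration(n);print(n,c)
    p,d=optics.snapshot(n);np.savez(f"pics/{n}0.npz",p=p,d=d,E=c["extrinsics"],k=[c[x] for x in("fx","fy","cx","cy")])
    cv2.imwrite(f"pics/{n}0.png",p[:,:,::-1])
E
```

```text
pics
{'clock': 0.0, 'q': [1.376, 0.69, -0.195, 1.566, 0.157, 0.902, -0.215], 'qd': [-0.002, -0.001, -0.001, 0.0, 0.001, -0.001, 0.0], 'joint_torque': [0.0, -52.756, -1.267, -15.343, -0.053, 0.006, 0.0], 'tool_pos': [0.142, -0.608, 0.238], 'eef_rot': [0.993, 0.114, -0.0, -0.001], 'contact_force': [-0.964, 0.448, -0.333], 'moment': [0.036, -0.014, -0.012], 'finger_force': 0.0, 'opening': 1.005} -0.0187
scene {'fx': 472.76840963820274, 'fy': 472.76840963820274, 'cx': 278.36673138731237, 'cy': 206.7445979425011, 'extrinsics': array([[ 0.62187072,  0.78310254,  0.0052177 , -0.37557507],
       [ 0.61326958, -0.48283937, -0.62511324, -0.30609437],
       [-0.48700845,  0.39193947, -0.78051663,  1.58409029],
       [ 0.        ,  0.        ,  0.        ,  1.        ]])}
side {'fx': 401.7675467910762, 'fy': 401.7675467910762, 'cx': 278.9674711085282, 'cy': 212.2143757175101, 'extrinsics': array([[-0.69202788, -0.72186715, -0.00228889,  0.39385499],
       [-0.38754965,  0.37420115, -0.84248369,  0.29168117],
       [ 0.6090178 , -0.58213514, -0.53871699,  0.92426954],
       [ 0.        ,  0.        ,  0.        ,  1.        ]])}
wrist {'fx': 325.19226210127806, 'fy': 325.19226210127806, 'cx': 278.7156520836593, 'cy': 213.7803006427392, 'extrinsics': array([[ 0.22666659, -0.97397057, -0.00189558, -0.62362601],
       [-0.93455023, -0.21803981,  0.2812019 , -0.03837637],
       [-0.27429569, -0.06196756, -0.95964676,  0.39014653],
       [ 0.        ,  0.        ,  0.        ,  1.        ]])}
```

View pics/scene0.png

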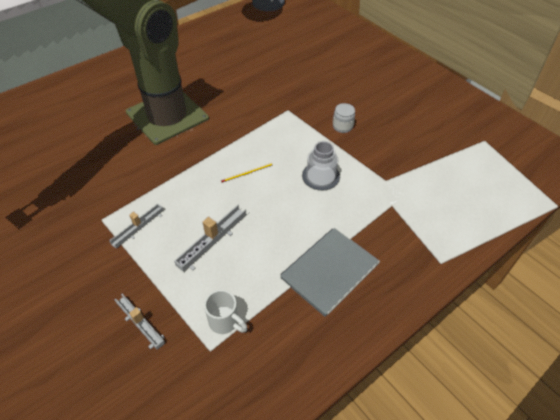

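View pics/side0.png

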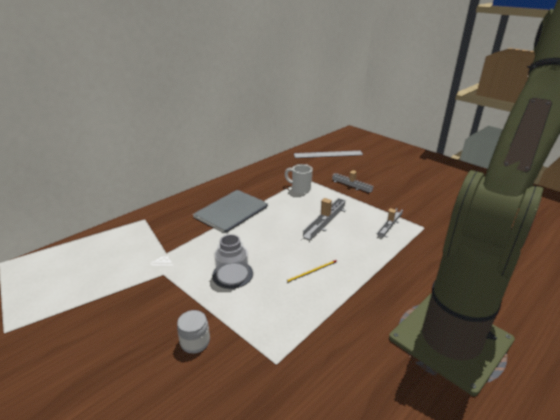

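The scene view shows the large chute with its rear at (183,262), handle at (210,228) and nose at (242,210). The jar is at (321,170), with its neck top at about (323,149). In the side view the handle is at (326,207) and the neck top at (230,243). The smaller chutes are decoys.

```bash
cat > h.py <<'E'
import numpy as np,cv2
def load(n):
    f=np.load(f"pics/{n}.npz");return f["p"],f["d"],f["E"],f["k"]
def cloud(d,E,k):
    v,u=np.mgrid[:420,:560];c=np.stack([(u-k[2])/k[0]*d,(v-k[3])/k[1]*d,d],-1)
    return (c-E[:3,3])@E[:3,:3]
def plane(uv,z,E,k):
    uv=np.atleast_2d(uv);ray=np.c_[(uv-k[2:])/k[:2],np.ones(len(uv))]@E[:3,:3]
    o=-E[:3,:3].T@E[:3,3];return o+ray*((z-o[2])/ray[:,2])[:,None]
E
python3 - <<'E'
from h import *
for n,box,jb,hb in(("scene0",(165,195,255,280),(295,135,348,195),(200,214,222,242)),("side0",(295,190,352,245),(205,230,262,292),(317,195,336,220))):
    p,d,E,k=load(n);W=cloud(d,E,k)
    hsv=cv2.cvtColor(p,cv2.COLOR_RGB2HSV)
    def sub(b):
        m=np.zeros(d.shape,bool);m[b[1]:b[3],b[0]:b[2]]=1;return m&(d>0)
    wood=sub(hb)&(hsv[...,1]>90);P=W[wood];top=P[P[:,2]>np.percentile(P[:,2],97)-.006]
    print(n,"handle",wood.sum(),P[:,2].max().round(4),"top mean",top.mean(0).round(4))
    m=sub(box)&(W[...,2]>.022)&(W[...,2]<.036)&~wood
    Q=W[m];c,_,V=cv2.fitLine(Q[:,:2].astype(np.float32),cv2.DIST_HUBER,0,.01,.01)[:2],0,0
    L=cv2.fitLine(Q[:,:2].astype(np.float32),cv2.DIST_HUBER,0,.01,.01).ravel()
    t=(Q[:,:2]-L[2:])@L[:2];print(" line",L.round(4),"ang",np.degrees(np.arctan2(L[1],L[0])).round(2),"ends",(L[2:]+L[:2]*t.min()).round(4),(L[2:]+L[:2]*t.max()).round(4),"len",np.ptp(t).round(4), "n",len(Q))
    r=cv2.minAreaRect((Q[:,:2]*1e4).astype(np.float32));print(" rect",r)
    J=W[sub(jb)];
    print(" jar z pct",np.percentile(J[:,2],[50,80,90,95,98,100]).round(4))
    T=J[J[:,2]>.112];h=np.histogram(T[:,2],bins=np.arange(.11,.16,.003));print(h[0])
    if len(T)>8:
        tt=T[T[:,2]>np.percentile(T[:,2],70)-.002];print(" neck",len(T),cv2.minEnclosingCircle((tt[:,:2]*1e3).astype(np.float32)))
    # base ring: dark pixels near
    b=sub(jb)&(hsv[...,2]<110);b&=W[...,2]<.012
    B=W[b];print(" base",b.sum(),cv2.minEnclosingCircle((B[:,:2]*1e3).astype(np.float32)))
    c=p[jb[1]-10:jb[3]+10,jb[0]-10:jb[2]+10];c2=p[box[1]-5:box[3]+5,box[0]-5:box[2]+5]
    a=[cv2.resize(x,(390,390),interpolation=cv2.INTER_CUBIC) for x in(c,c2)]
    globals()[n]=np.hstack(a)
cv2.imwrite("pics/crop.png",cv2.resize(np.vstack([scene0,side0]),(600,600))[:,:,::-1])
E
```

```text
scene0 handle 189 0.0891 top mean [ 0.5232 -0.1611  0.0848]
 line [ 0.1747 -0.9846  0.5314 -0.1764] ang -79.94 ends [ 0.507  -0.0391] [ 0.5492 -0.2766] len 0.2412 n 452
 rect ((5201.1826171875, -1593.731201171875), (348.0727844238281, 2407.573486328125), 12.189388275146484)
 jar z pct [0.003  0.0772 0.0978 0.1093 0.1182 0.1239]
[14 29 36 38 14  0  0  0  0  0  0  0  0  0  0  0]
 neck 131 ((524.3629150390625, 222.8740997314453), 28.864757537841797)
 base 339 ((495.50445556640625, 292.6200866699219), 130.32199096679688)
side0 handle 119 0.0858 top mean [ 0.5138 -0.1533  0.0833]
 line [ 0.2173 -0.9761  0.5148 -0.1869] ang -77.45 ends [ 0.4819 -0.039 ] [ 0.5357 -0.2806] len 0.2475 n 202
 rect ((5176.96875, -1577.721435546875), (332.8213195800781, 2475.94775390625), 12.336112976074219)
 jar z pct [0.0023 0.0772 0.0984 0.109  0.1176 0.1222]
[14 41 53 41  1  0  0  0  0  0  0  0  0  0  0  0]
 neck 150 ((524.0909423828125, 224.82745361328125), 29.592273712158203)
 base 309 ((610.3526000976562, 201.90785217285156), 148.56069946289062)
```

View pics/crop.png

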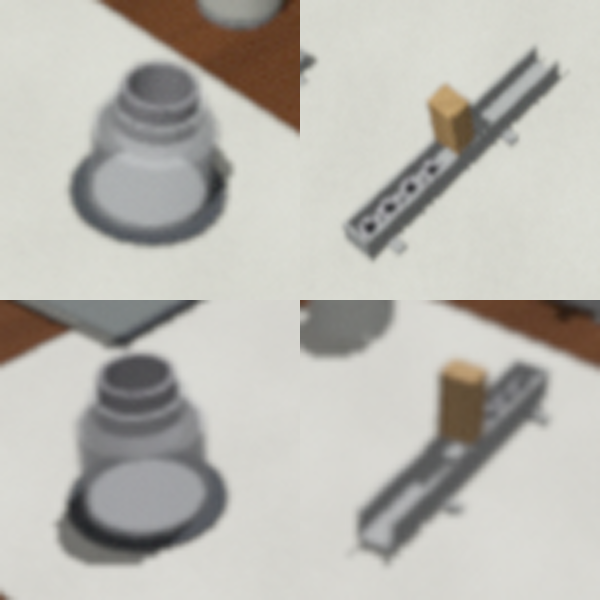

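The crops show the chute with four nuts in its rear half (lower left in the scene crop), its open nose towards +y, and the jar's neck low, with its top at about 0.122. The numbers agree: centre (0.519,-0.158), heading about 102°, and the neck axis at about (0.524,0.224).

The rows have no pitch command. Spin only pitches the chute if the tool leans. I'll test in free space how the arm behaves at its reach limit.

```bash
python3 -m creep '[{"ty":4},{"ty":4},{"ty":4},{"ty":4},{"ty":4},{"ty":4},{"ty":4},{"ty":4}]'; python3 -m creep '[{"ty":4},{"ty":4},{"ty":4},{"ty":4},{"ty":4},{"ty":4}]';  python3 - <<'E'
from plant import r
s=r.get_state();print(s["q"],s["tool_pos"],s["eef_rot"])
E
```

```text
[ 1.37581546  0.68976523 -0.19455936  1.56604119  0.15728871  0.90250544
 -0.21508726] [ 0.14162777 -0.60827893  0.23812841] [ 9.93459309e-01  1.14184761e-01 -1.10643552e-04 -6.55561098e-04]$[0]: bad value
$[0]: bad value
```

```bash
python3 -m creep '[{"grip":1,"tx":0,"ty":4,"tz":0,"spin":0},{"grip":1,"tx":0,"ty":4,"tz":0,"spin":0},{"grip":1,"tx":0,"ty":4,"tz":0,"spin":0},{"grip":1,"tx":0,"ty":4,"tz":0,"spin":0},{"grip":1,"tx":0,"ty":4,"tz":0,"spin":0},{"grip":1,"tx":0,"ty":4,"tz":0,"spin":0},{"grip":1,"tx":0,"ty":4,"tz":0,"spin":0},{"grip":1,"tx":0,"ty":4,"tz":0,"spin":0}]'; python3 -m creep '[{"grip":1,"tx":0,"ty":4,"tz":0,"spin":0},{"grip":1,"tx":0,"ty":4,"tz":0,"spin":0},{"grip":1,"tx":0,"ty":4,"tz":0,"spin":0},{"grip":1,"tx":0,"ty":4,"tz":0,"spin":0}]';  python3 - <<'E'
from plant import r
s=r.get_state();print(s["q"],s["tool_pos"],s["eef_rot"])
E
```

```text
clock: 0.82
tool_pos: [0.1969, -0.8603, 0.2356]
eef_rot: [0.994, 0.107, 0.004, 0.005]
contact_force: [-3.5, -3.4, -0.5]
opening: 1.0
finger_force: 0.0
clock: 1.15
tool_pos: [0.1989, -0.8947, 0.2169]
eef_rot: [0.994, 0.102, 0.007, 0.045]
contact_force: [-0.5, 0.4, 0.2]
opening: 0.999
finger_force: 0.0
[ 1.27423087e+00  1.33521415e+00  7.23453142e-01  1.35344938e-01
 -7.11586053e-01  1.61277306e+00 -1.15985452e-03] [ 0.19888889 -0.89470332  0.21685224] [0.99368184 0.1024992  0.00706517 0.04517075]
```

The tool tilts at the reach limit. I'll check whether it grows and stays.

```bash
cat > st.py <<'E'
from plant import r
import numpy as np
from scipy.spatial.transform import Rotation as R
s=r.get_state();M=R.from_quat(s["eef_rot"]).as_matrix()
print("q",np.round(s["q"],2),"pos",np.round(s["tool_pos"],4));print("x",M[:,0].round(3),"y",M[:,1].round(3),"z",M[:,2].round(3),"lean",np.degrees(np.arccos(-M[2,2])).round(1))
E
python3 -m creep '[{"grip":1,"tx":0,"ty":4,"tz":0,"spin":0},{"grip":1,"tx":0,"ty":4,"tz":0,"spin":0},{"grip":1,"tx":0,"ty":4,"tz":0,"spin":0},{"grip":1,"tx":0,"ty":4,"tz":0,"spin":0},{"grip":1,"tx":0,"ty":4,"tz":0,"spin":0},{"grip":1,"tx":0,"ty":4,"tz":0,"spin":0},{"grip":1,"tx":0,"ty":4,"tz":0,"spin":0},{"grip":1,"tx":0,"ty":4,"tz":0,"spin":0}]'>/dev/null; python3 st.py; python3 -m creep '[{"grip":1,"tx":0,"ty":-4,"tz":0,"spin":0},{"grip":1,"tx":0,"ty":-4,"tz":0,"spin":0},{"grip":1,"tx":0,"ty":-4,"tz":0,"spin":0},{"grip":1,"tx":0,"ty":-4,"tz":0,"spin":0}]';  python3 st.py
```

```text
q [ 1.28  1.36  1.    0.14 -1.    1.4   0.02] pos [ 0.2104 -0.9642  0.2254]
x [0.979 0.204 0.007] y [ 0.192 -0.933  0.303] z [ 0.069 -0.295 -0.953] lean 17.7
clock: 2.15
tool_pos: [0.1974, -0.8984, 0.2062]
eef_rot: [0.982, 0.099, 0.025, 0.159]
contact_force: [0.2, -2.4, 0.8]
opening: 0.999
finger_force: 0.0
q [ 1.05  1.18  0.93  0.88 -1.    1.09  0.41] pos [ 0.1974 -0.8984  0.2062]
x [0.979 0.202 0.018] y [ 0.186 -0.93   0.318] z [ 0.081 -0.308 -0.948] lean 18.6
```

Lean persists once the tool comes back within reach. So: grip with the tool leaning sideways to the chute (azimuth about 12°), and a spin then pitches the chute. I need a lean of about 36° at azimuth 12°, so next I'll over-reach at azimuth about 40°.

```bash
cat > go.py <<'E'
# world target of the TCP -> total shift along the tool axes, cm
import sys,numpy as np
from plant import r
from scipy.spatial.transform import Rotation as R
s=r.get_state();M=R.from_quat(s["eef_rot"])
print("cm along tool:",(M.inv().apply(np.array(eval(sys.argv[1]))-s["tool_pos"])*100).round(2))
E
python3 go.py '[.5,-.5,.3]'
python3 - <<'E'
import numpy as np
from plant import r
from scipy.spatial.transform import Rotation as R
M=R.from_quat(r.get_state()["eef_rot"])
for d in([.5,-.5,.3],[.6,.55,.3]): print(d)
print(M.inv().apply(np.array([.1,1.0,0.])*100))
E
```

```text
cm along tool: [ 37.86 -28.42 -18.7 ]
[0.5, -0.5, 0.3]
[0.6, 0.55, 0.3]
[ 30.0312837  -91.10727049 -29.95976074]
```

```bash
python3 -m creep '[{"grip":1,"tx":3,"ty":-2.2,"tz":-1.5,"spin":0},{"grip":1,"tx":3,"ty":-2.2,"tz":-1.5,"spin":0},{"grip":1,"tx":3,"ty":-2.2,"tz":-1.5,"spin":0},{"grip":1,"tx":3,"ty":-2.2,"tz":-1.5,"spin":0},{"grip":1,"tx":3,"ty":-2.2,"tz":-1.5,"spin":0},{"grip":1,"tx":3,"ty":-2.2,"tz":-1.5,"spin":0},{"grip":1,"tx":3,"ty":-2.2,"tz":-1.5,"spin":0},{"grip":1,"tx":3,"ty":-2.2,"tz":-1.5,"spin":0}]'>/dev/null
python3 -m creep '[{"grip":1,"tx":3,"ty":-2.2,"tz":-1.5,"spin":0},{"grip":1,"tx":3,"ty":-2.2,"tz":-1.5,"spin":0},{"grip":1,"tx":3,"ty":-2.2,"tz":-1.5,"spin":0},{"grip":1,"tx":3,"ty":-2.2,"tz":-1.5,"spin":0},{"grip":1,"tx":1.2,"ty":-3.6,"tz":-1.2,"spin":0},{"grip":1,"tx":1.2,"ty":-3.6,"tz":-1.2,"spin":0},{"grip":1,"tx":1.2,"ty":-3.6,"tz":-1.2,"spin":0},{"grip":1,"tx":1.2,"ty":-3.6,"tz":-1.2,"spin":0}]'>/dev/null
python3 -m creep '[{"grip":1,"tx":1.2,"ty":-3.6,"tz":-1.2,"spin":0},{"grip":1,"tx":1.2,"ty":-3.6,"tz":-1.2,"spin":0},{"grip":1,"tx":1.2,"ty":-3.6,"tz":-1.2,"spin":0},{"grip":1,"tx":1.2,"ty":-3.6,"tz":-1.2,"spin":0},{"grip":1,"tx":1.2,"ty":-3.6,"tz":-1.2,"spin":0},{"grip":1,"tx":1.2,"ty":-3.6,"tz":-1.2,"spin":0},{"grip":1,"tx":1.2,"ty":-3.6,"tz":-1.2,"spin":0},{"grip":1,"tx":1.2,"ty":-3.6,"tz":-1.2,"spin":0}]'; python3 st.py; python3 go.py '[.6,.5,.3]'; python3 go.py '[.75,.63,.3]'
```

```text
clock: 4.15
tool_pos: [0.5358, -0.0486, 0.3028]
eef_rot: [0.982, 0.099, 0.025, 0.158]
contact_force: [1.2, -1.0, 0.8]
opening: 0.999
finger_force: 0.0
q [-0.85  0.93  1.45  1.88 -0.82  1.   -0.53] pos [ 0.5358 -0.0486  0.3028]
x [0.979 0.202 0.018] y [ 0.186 -0.93   0.316] z [ 0.081 -0.306 -0.949] lean 18.5
cm along tool: [ 17.37 -49.93 -16.  ]
cm along tool: [ 34.68 -59.23 -18.77]
```

```bash
python3 -m creep '[{"grip":1,"tx":1.4,"ty":-3.5,"tz":-1.2,"spin":0},{"grip":1,"tx":1.4,"ty":-3.5,"tz":-1.2,"spin":0},{"grip":1,"tx":1.4,"ty":-3.5,"tz":-1.2,"spin":0},{"grip":1,"tx":1.4,"ty":-3.5,"tz":-1.2,"spin":0},{"grip":1,"tx":1.4,"ty":-3.5,"tz":-1.2,"spin":0},{"grip":1,"tx":1.4,"ty":-3.5,"tz":-1.2,"spin":0},{"grip":1,"tx":1.4,"ty":-3.5,"tz":-1.2,"spin":0},{"grip":1,"tx":1.4,"ty":-3.5,"tz":-1.2,"spin":0}]'>/dev/null; python3 st.py
python3 -m creep '[{"grip":1,"tx":2.5,"ty":-3,"tz":-1,"spin":0},{"grip":1,"tx":2.5,"ty":-3,"tz":-1,"spin":0},{"grip":1,"tx":2.5,"ty":-3,"tz":-1,"spin":0},{"grip":1,"tx":2.5,"ty":-3,"tz":-1,"spin":0},{"grip":1,"tx":2.5,"ty":-3,"tz":-1,"spin":0},{"grip":1,"tx":2.5,"ty":-3,"tz":-1,"spin":0},{"grip":1,"tx":2.5,"ty":-3,"tz":-1,"spin":0},{"grip":1,"tx":2.5,"ty":-3,"tz":-1,"spin":0}]'; python3 st.py
```

```text
q [-1.15  1.11  1.46  1.39 -0.81  1.41 -1.18] pos [0.5856 0.2642 0.3071]
x [0.979 0.203 0.018] y [ 0.187 -0.93   0.316] z [ 0.081 -0.306 -0.949] lean 18.5
clock: 5.48
tool_pos: [0.6856, 0.4815, 0.2982]
eef_rot: [0.984, 0.098, 0.036, 0.147]
contact_force: [-3.8, 21.1, 4.3]
opening: 0.999
finger_force: 0.0
q [-0.8   1.29  1.34  0.13 -1.    1.9  -1.95] pos [0.6856 0.4815 0.2982]
x [0.978 0.203 0.042] y [ 0.181 -0.938  0.297] z [ 0.1   -0.283 -0.954] lean 17.4
```

```bash
python3 -m creep '[{"grip":1,"tx":3.4,"ty":-2,"tz":-0.5,"spin":0},{"grip":1,"tx":3.4,"ty":-2,"tz":-0.5,"spin":0},{"grip":1,"tx":3.4,"ty":-2,"tz":-0.5,"spin":0},{"grip":1,"tx":3.4,"ty":-2,"tz":-0.5,"spin":0}]'; python3 st.py
python3 -m creep '[{"grip":1,"tx":3.4,"ty":-2,"tz":-0.5,"spin":0},{"grip":1,"tx":3.4,"ty":-2,"tz":-0.5,"spin":0},{"grip":1,"tx":3.4,"ty":-2,"tz":-0.5,"spin":0},{"grip":1,"tx":3.4,"ty":-2,"tz":-0.5,"spin":0}]'; python3 st.py
```

```text
clock: 5.82
tool_pos: [0.7117, 0.5144, 0.2711]
eef_rot: [0.983, 0.109, 0.082, 0.124]
contact_force: [-0.1, -0.2, -0.2]
opening: 0.999
finger_force: 0.0
q [-0.82  1.32  1.33  0.14 -1.    1.77 -1.97] pos [0.7117 0.5144 0.2711]
x [0.963 0.234 0.134] y [ 0.193 -0.946  0.261] z [ 0.188 -0.225 -0.956] lean 17.0
clock: 6.15
tool_pos: [0.7332, 0.546, 0.262]
eef_rot: [0.981, 0.116, 0.126, 0.096]
contact_force: [0.6, -0.1, 0.3]
opening: 1.003
finger_force: 0.0
q [-0.83  1.34  1.33  0.14 -1.    1.66 -1.99] pos [0.7332 0.546  0.262 ]
x [0.941 0.252 0.225] y [ 0.204 -0.955  0.217] z [ 0.27  -0.159 -0.95 ] lean 18.2
```

```bash
python3 -m creep '[{"grip":1,"tx":3.4,"ty":-2,"tz":-0.2,"spin":0},{"grip":1,"tx":3.4,"ty":-2,"tz":-0.2,"spin":0},{"grip":1,"tx":3.4,"ty":-2,"tz":-0.2,"spin":0},{"grip":1,"tx":3.4,"ty":-2,"tz":-0.2,"spin":0},{"grip":1,"tx":3.4,"ty":-2,"tz":-0.2,"spin":0},{"grip":1,"tx":3.4,"ty":-2,"tz":-0.2,"spin":0},{"grip":1,"tx":3.4,"ty":-2,"tz":-0.2,"spin":0},{"grip":1,"tx":3.4,"ty":-2,"tz":-0.2,"spin":0}]'; python3 st.py
python3 -m creep '[{"grip":1,"tx":3.4,"ty":-2,"tz":-0.5,"spin":0},{"grip":1,"tx":3.4,"ty":-2,"tz":-0.5,"spin":0},{"grip":1,"tx":3.4,"ty":-2,"tz":-0.5,"spin":0},{"grip":1,"tx":3.4,"ty":-2,"tz":-0.5,"spin":0}]'; python3 st.py
```

```text
clock: 6.82
tool_pos: [0.7694, 0.6081, 0.2718]
eef_rot: [0.968, 0.131, 0.213, 0.038]
contact_force: [0.1, 0.5, -0.3]
opening: 0.999
finger_force: 0.0
q [-0.85  1.34  1.33  0.14 -1.    1.44 -2.01] pos [0.7694 0.6081 0.2718]
x [0.875 0.269 0.403] y [ 0.237 -0.963  0.129] z [ 0.422 -0.017 -0.906] lean 25.0
clock: 7.15
tool_pos: [0.7745, 0.639, 0.3088]
eef_rot: [0.957, 0.137, 0.254, 0.008]
contact_force: [0.3, 0.8, 0.5]
opening: 0.996
finger_force: 0.0
q [-0.87  1.3   1.08  0.14 -0.74  1.36 -2.04] pos [0.7745 0.639  0.3088]
x [0.833 0.267 0.485] y [ 0.259 -0.962  0.085] z [ 0.489  0.055 -0.87 ] lean 29.5
```

```bash
python3 -m creep '[{"grip":1,"tx":3.2,"ty":-1.8,"tz":1,"spin":0},{"grip":1,"tx":3.2,"ty":-1.8,"tz":1,"spin":0},{"grip":1,"tx":3.2,"ty":-1.8,"tz":1,"spin":0},{"grip":1,"tx":3.2,"ty":-1.8,"tz":1,"spin":0},{"grip":1,"tx":3.2,"ty":-1.8,"tz":1,"spin":0}]'; python3 st.py
```

```text
clock: 7.57
tool_pos: [0.8041, 0.6692, 0.3058]
eef_rot: [0.941, 0.145, 0.303, -0.028]
contact_force: [0.1, -0.1, -0.1]
opening: 1.005
finger_force: 0.0
q [-0.87  1.32  1.03  0.14 -0.7   1.21 -2.05] pos [0.8041 0.6692 0.3058]
x [0.774 0.256 0.579] y [ 0.289 -0.957  0.036] z [ 0.563  0.14  -0.815] lean 35.5
```

```bash
python3 -m creep '[{"grip":1,"tx":-3.5,"ty":0.5,"tz":-1,"spin":2.8},{"grip":1,"tx":-3.5,"ty":0.5,"tz":-1,"spin":2.8},{"grip":1,"tx":-3.5,"ty":0,"tz":-1,"spin":0},{"grip":1,"tx":-3.5,"ty":0,"tz":-1,"spin":0}]'; python3 st.py;  python3 go.py '[.45,-.17,.25]'
```

```text
clock: 7.9
tool_pos: [0.7273, 0.648, 0.2791]
eef_rot: [0.944, 0.123, 0.303, -0.038]
contact_force: [0.7, 1.5, 1.1]
opening: 0.999
finger_force: 0.0
q [-1.16  1.17  0.99  0.88 -0.74  0.83 -1.83] pos [0.7273 0.648  0.2791]
x [0.786 0.209 0.582] y [ 0.256 -0.967  0.002] z [ 0.563  0.147 -0.813] lean 35.6
cm along tool: [-40.59  71.99 -25.29]
```

```bash
python3 -m creep '[{"grip":1,"tx":-1.7,"ty":3,"tz":-1.05,"spin":0},{"grip":1,"tx":-1.7,"ty":3,"tz":-1.05,"spin":0},{"grip":1,"tx":-1.7,"ty":3,"tz":-1.05,"spin":0},{"grip":1,"tx":-1.7,"ty":3,"tz":-1.05,"spin":0},{"grip":1,"tx":-1.7,"ty":3,"tz":-1.05,"spin":0},{"grip":1,"tx":-1.7,"ty":3,"tz":-1.05,"spin":0},{"grip":1,"tx":-1.7,"ty":3,"tz":-1.05,"spin":0},{"grip":1,"tx":-1.7,"ty":3,"tz":-1.05,"spin":0}]' >/dev/null; python3 st.py
python3 -m creep '[{"grip":1,"tx":-1.7,"ty":3,"tz":-1.05,"spin":0},{"grip":1,"tx":-1.7,"ty":3,"tz":-1.05,"spin":0},{"grip":1,"tx":-1.7,"ty":3,"tz":-1.05,"spin":0},{"grip":1,"tx":-1.7,"ty":3,"tz":-1.05,"spin":0},{"grip":1,"tx":-1.7,"ty":3,"tz":-1.05,"spin":0},{"grip":1,"tx":-1.7,"ty":3,"tz":-1.05,"spin":0},{"grip":1,"tx":-1.7,"ty":3,"tz":-1.05,"spin":0},{"grip":1,"tx":-1.7,"ty":3,"tz":-1.05,"spin":0}]' >/dev/null; python3 st.py;
python3 go.py '[.43,-.18,.2]'
```

```text
q [-1.04  0.71  0.57  1.83 -0.85  0.15 -1.19] pos [0.6331 0.3759 0.2692]
x [0.786 0.212 0.581] y [ 0.258 -0.966  0.003] z [ 0.561  0.148 -0.814] lean 35.5
q [-0.41  0.38  0.16  2.19 -1.    0.04 -0.61] pos [0.558  0.114  0.3042]
x [0.823 0.22  0.523] y [ 0.252 -0.968  0.011] z [ 0.509  0.123 -0.852] lean 31.6
cm along tool: [-22.47  25.1   -1.25]
```

```bash
python3 -m creep '[{"grip":1,"tx":-2.2,"ty":2.5,"tz":1,"spin":0},{"grip":1,"tx":-2.2,"ty":2.5,"tz":1,"spin":0},{"grip":1,"tx":-2.2,"ty":2.5,"tz":1,"spin":0},{"grip":1,"tx":-2.2,"ty":2.5,"tz":1,"spin":0},{"grip":1,"tx":-2.2,"ty":2.5,"tz":1,"spin":0},{"grip":1,"tx":-2.2,"ty":2.5,"tz":1,"spin":0}]' ; python3 st.py;
python3 go.py '[.47,-.17,.14]'
```

```text
clock: 9.73
tool_pos: [0.5377, -0.0601, 0.2422]
eef_rot: [0.965, 0.128, 0.228, -0.035]
contact_force: [0.5, 0.2, -0.1]
opening: 1.001
finger_force: 0.0
q [ 0.33  0.49 -0.29  2.21 -1.    0.04 -0.21] pos [ 0.5377 -0.0601  0.2422]
x [0.863 0.23  0.449] y [ 0.262 -0.965 -0.01 ] z [ 0.431  0.126 -0.893] lean 26.7
cm along tool: [-12.96   8.93   4.83]
```

j6 is at its lower limit, so the near range forces the lean inward. I can use that: pushing in near the base should give an inward lean, which leaves j6 far more room at both the pick and the jar.

```bash
python3 -m creep '[{"grip":1,"tx":-3.5,"ty":0,"tz":-1,"spin":0},{"grip":1,"tx":-3.5,"ty":0,"tz":-1,"spin":0},{"grip":1,"tx":-3.5,"ty":0,"tz":-1,"spin":0},{"grip":1,"tx":-3.5,"ty":0,"tz":-0.5,"spin":0},{"grip":1,"tx":-3.5,"ty":0,"tz":0,"spin":0}]'; python3 st.py;
python3 -m creep '[{"grip":1,"tx":-3.5,"ty":0,"tz":0,"spin":0},{"grip":1,"tx":-3.5,"ty":0,"tz":0,"spin":0},{"grip":1,"tx":-3.5,"ty":0,"tz":0,"spin":0}]'; python3 st.py
```

```text
clock: 10.15
tool_pos: [0.3827, -0.1208, 0.2435]
eef_rot: [0.97, 0.133, 0.2, -0.048]
contact_force: [-0.4, -0.5, -0.3]
opening: 1.001
finger_force: 0.0
q [ 0.84  0.41 -0.6   2.45 -1.    0.04  0.02] pos [ 0.3827 -0.1208  0.2435]
x [0.885 0.238 0.401] y [ 0.277 -0.96  -0.04 ] z [ 0.376  0.146 -0.915] lean 23.8
clock: 10.4
tool_pos: [0.2938, -0.1588, 0.2282]
eef_rot: [0.971, 0.135, 0.189, -0.057]
contact_force: [0.1, -0.2, 0.2]
opening: 0.997
finger_force: 0.0
q [ 1.2   0.44 -0.74  2.55 -1.    0.04  0.25] pos [ 0.2938 -0.1588  0.2282]
x [0.892 0.241 0.383] y [ 0.285 -0.957 -0.06 ] z [ 0.352  0.163 -0.922] lean 22.8
```

Not much gain that way, since outward lean survives to about 24° near the base. New plan: pick with that outward lean, add lean far out after lifting, then spin at the jar, which by my arithmetic leaves almost no roll while pouring. First I'll trim the lean azimuth with a far push at azimuth about -28°.

```bash
python3 go.py '[.7,-.37,.3]';python3 - <<'E'
from h import *
p,d,E,k=load("scene0");W=cloud(d,E,k)
for u,v in((222,300),(330,268),(139,320),(138,225),(245,172)):print(u,v,W[v,u].round(3))
E
```

```text
cm along tool: [33.88 31.33  4.24]
222 300 [ 0.701 -0.247  0.036]
330 268 [0.784 0.025 0.011]
139 320 [ 0.621 -0.425  0.029]
138 225 [ 0.369 -0.296  0.022]
245 172 [0.379 0.051 0.008]
```

```bash
python3 -m creep '[{"grip":1,"tx":2.8,"ty":2.6,"tz":0,"spin":0},{"grip":1,"tx":2.8,"ty":2.6,"tz":0,"spin":0},{"grip":1,"tx":2.8,"ty":2.6,"tz":0,"spin":0},{"grip":1,"tx":2.8,"ty":2.6,"tz":0,"spin":0},{"grip":1,"tx":2.8,"ty":2.6,"tz":0,"spin":0},{"grip":1,"tx":2.8,"ty":2.6,"tz":0.5,"spin":0},{"grip":1,"tx":2.8,"ty":2.6,"tz":0.5,"spin":0},{"grip":1,"tx":2.8,"ty":2.6,"tz":0.5,"spin":0}]'>/dev/null; python3 st.py
python3 -m creep '[{"grip":1,"tx":3,"ty":2.4,"tz":1,"spin":0},{"grip":1,"tx":3,"ty":2.4,"tz":1,"spin":0},{"grip":1,"tx":3,"ty":2.4,"tz":1,"spin":0},{"grip":1,"tx":3,"ty":2.4,"tz":1,"spin":0},{"grip":1,"tx":3,"ty":2.4,"tz":1,"spin":0},{"grip":1,"tx":3,"ty":2.4,"tz":1,"spin":0},{"grip":1,"tx":3,"ty":2.4,"tz":1,"spin":0},{"grip":1,"tx":3,"ty":2.4,"tz":1,"spin":0}]'; python3 st.py
```

```text
q [ 0.58  0.57  0.02  1.76 -0.58  0.68 -0.27] pos [ 0.5489 -0.2943  0.2827]
x [0.892 0.239 0.382] y [ 0.284 -0.957 -0.063] z [ 0.351  0.165 -0.922] lean 22.8
clock: 11.73
tool_pos: [0.827, -0.3996, 0.2878]
eef_rot: [0.971, 0.134, 0.19, -0.06]
contact_force: [2.1, -1.8, 0.0]
opening: 0.997
finger_force: 0.0
q [ 0.48  1.09  0.17  0.55 -0.5   1.3  -0.67] pos [ 0.827  -0.3996  0.2878]
x [0.892 0.238 0.385] y [ 0.283 -0.957 -0.065] z [ 0.353  0.167 -0.921] lean 23.0
```

```bash
python3 -m creep '[{"grip":1,"tx":3.4,"ty":0,"tz":1.4,"spin":0},{"grip":1,"tx":3.4,"ty":0,"tz":1.4,"spin":0},{"grip":1,"tx":3.4,"ty":0.5,"tz":1.4,"spin":0},{"grip":1,"tx":3.4,"ty":0.5,"tz":1.4,"spin":0},{"grip":1,"tx":3.4,"ty":0.5,"tz":1.4,"spin":0},{"grip":1,"tx":3.4,"ty":0.5,"tz":1.4,"spin":0},{"grip":1,"tx":3.4,"ty":0.5,"tz":1.4,"spin":0},{"grip":1,"tx":3.4,"ty":0.5,"tz":1.4,"spin":0}]'; python3 st.py
```

```text
clock: 12.4
tool_pos: [0.9701, -0.2981, 0.2622]
eef_rot: [0.962, 0.121, 0.242, -0.025]
contact_force: [-0.0, -0.3, 0.7]
opening: 1.003
finger_force: 0.0
q [ 0.31  1.33  0.73  0.14 -1.    1.31 -0.91] pos [ 0.9701 -0.2981  0.2622]
x [0.853 0.22  0.473] y [ 0.245 -0.969  0.01 ] z [ 0.461  0.107 -0.881] lean 28.2
```

```bash
python3 -m creep '[{"grip":1,"tx":3.4,"ty":0.5,"tz":1.4,"spin":0},{"grip":1,"tx":3.4,"ty":0.5,"tz":1.4,"spin":0},{"grip":1,"tx":3.4,"ty":0.5,"tz":1.4,"spin":0},{"grip":1,"tx":3.4,"ty":0.5,"tz":1.4,"spin":0}]'; python3 st.py
```

```text
clock: 12.73
tool_pos: [1.0192, -0.2482, 0.26]
eef_rot: [0.953, 0.114, 0.281, -0.007]
contact_force: [-0.3, -0.9, 0.7]
opening: 1.0
finger_force: 0.0
q [ 0.23  1.34  0.75  0.14 -1.    1.19 -0.97] pos [ 1.0192 -0.2482  0.26  ]
x [0.816 0.213 0.537] y [ 0.221 -0.974  0.051] z [ 0.534  0.077 -0.842] lean 32.6
```

```bash
python3 -m creep '[{"grip":1,"tx":0,"ty":-4,"tz":0,"spin":0},{"grip":1,"tx":0,"ty":-4,"tz":0,"spin":0},{"grip":1,"tx":0,"ty":-4,"tz":0,"spin":0},{"grip":1,"tx":0,"ty":-4,"tz":0,"spin":0},{"grip":1,"tx":0,"ty":-4,"tz":0,"spin":0}]'; python3 st.py; python3 go.py '[.457,-.171,.2]'
```

```text
clock: 13.15
tool_pos: [0.9835, -0.0773, 0.2542]
eef_rot: [0.953, 0.113, 0.283, -0.008]
contact_force: [0.7, 0.2, 0.5]
opening: 0.998
finger_force: 0.0
q [-0.13  1.11  0.68  0.86 -1.    0.86 -0.77] pos [ 0.9835 -0.0773  0.2542]
x [0.815 0.21  0.54 ] y [ 0.219 -0.974  0.049] z [ 0.537  0.078 -0.84 ] lean 32.8
cm along tool: [-47.8   -2.66 -24.44]
```

```bash
python3 -m creep '[{"grip":1,"tx":-3.4,"ty":-0.2,"tz":-1.7,"spin":0},{"grip":1,"tx":-3.4,"ty":-0.2,"tz":-1.7,"spin":0},{"grip":1,"tx":-3.4,"ty":-0.2,"tz":-1.7,"spin":0},{"grip":1,"tx":-3.4,"ty":-0.2,"tz":-1.7,"spin":0},{"grip":1,"tx":-3.4,"ty":-0.2,"tz":-1.7,"spin":0},{"grip":1,"tx":-3.4,"ty":-0.2,"tz":-1.7,"spin":0},{"grip":1,"tx":-3.4,"ty":-0.2,"tz":-1.7,"spin":0},{"grip":1,"tx":-3.4,"ty":-0.2,"tz":-1.7,"spin":0}]'; python3 st.py; python3 go.py '[.457,-.171,.17]'; python3 go.py '[.52,-.155,.08]'
```

```text
clock: 13.82
tool_pos: [0.6855, -0.1315, 0.2217]
eef_rot: [0.952, 0.114, 0.283, -0.006]
contact_force: [0.7, -0.6, -1.7]
opening: 1.004
finger_force: 0.0
q [ 0.35  0.68 -0.23  1.91 -1.    0.05 -0.14] pos [ 0.6855 -0.1315  0.2217]
x [0.814 0.214 0.54 ] y [ 0.221 -0.974  0.053] z [ 0.538  0.076 -0.84 ] lean 32.9
cm along tool: [-22.23  -1.47  -8.24]
cm along tool: [-21.63  -2.12   2.83]
```

```bash
python3 go.py '[.6,.55,.32]'; python3 -m creep '[{"grip":1,"tx":1.2,"ty":-3.6,"tz":-1.2,"spin":0},{"grip":1,"tx":1.2,"ty":-3.6,"tz":-1.2,"spin":0},{"grip":1,"tx":1.2,"ty":-3.6,"tz":-1.2,"spin":0},{"grip":1,"tx":1.2,"ty":-3.6,"tz":-1.2,"spin":0},{"grip":1,"tx":1.2,"ty":-3.6,"tz":-1.2,"spin":0},{"grip":1,"tx":1.2,"ty":-3.6,"tz":-1.2,"spin":0},{"grip":1,"tx":1.2,"ty":-3.6,"tz":-1.2,"spin":0},{"grip":1,"tx":1.2,"ty":-3.6,"tz":-1.2,"spin":0}]'>/dev/null; python3 st.py; python3 go.py '[.5,.65,.32]'
```

```text
cm along tool: [ 12.92 -67.74  -7.68]
q [-0.73  0.53  0.62  1.92 -0.89  0.29 -0.81] pos [0.6527 0.1478 0.3334]
x [0.815 0.21  0.54 ] y [ 0.218 -0.975  0.05 ] z [ 0.537  0.077 -0.84 ] lean 32.8
cm along tool: [ -2.61 -52.34  -3.21]
```

```bash
python3 go.py '[.66,.17,.18]'; python3 -m creep '[{"grip":1,"tx":-1.4,"ty":-0.4,"tz":2.2,"spin":0},{"grip":1,"tx":-1.4,"ty":-0.4,"tz":2.2,"spin":0},{"grip":1,"tx":-1.4,"ty":-0.4,"tz":2.2,"spin":0},{"grip":1,"tx":-1.4,"ty":-0.4,"tz":2.2,"spin":0},{"grip":1,"tx":-1.4,"ty":-0.4,"tz":2.2,"spin":0}]'>/dev/null; python3 st.py
```

```text
cm along tool: [-7.22 -2.77 13.45]
q [-0.52  0.66  0.25  1.95 -1.    0.04 -0.71] pos [0.6631 0.1656 0.2212]
x [0.839 0.215 0.5  ] y [ 0.219 -0.974  0.051] z [ 0.499  0.067 -0.864] lean 30.2
```

```bash
python3 -m creep '[{"grip":1,"tx":1,"ty":-2.5,"tz":-3,"spin":0},{"grip":1,"tx":1,"ty":-2.5,"tz":-3,"spin":0},{"grip":1,"tx":1,"ty":-2.5,"tz":-3,"spin":0},{"grip":1,"tx":0,"ty":-4,"tz":0,"spin":0},{"grip":1,"tx":0,"ty":-4,"tz":0,"spin":0},{"grip":1,"tx":0,"ty":-4,"tz":0,"spin":0},{"grip":1,"tx":0,"ty":-4,"tz":0,"spin":0},{"grip":1,"tx":0,"ty":-4,"tz":0,"spin":0}]'>/dev/null; python3 st.py
python3 -m creep '[{"grip":1,"tx":-2,"ty":-3.5,"tz":-1,"spin":0},{"grip":1,"tx":-2,"ty":-3.5,"tz":-1,"spin":0},{"grip":1,"tx":-2,"ty":-3.5,"tz":-1,"spin":0},{"grip":1,"tx":-2,"ty":-3.5,"tz":-1,"spin":0},{"grip":1,"tx":-3,"ty":-2,"tz":-2,"spin":0},{"grip":1,"tx":-3,"ty":-2,"tz":-2,"spin":0},{"grip":1,"tx":-3,"ty":-2,"tz":-2,"spin":0},{"grip":1,"tx":-3,"ty":-2,"tz":-2,"spin":0}]'>/dev/null; python3 st.py
```

```text
q [-1.35  0.84  1.01  1.7  -0.86  0.54 -1.36] pos [0.5854 0.4303 0.293 ]
x [0.838 0.216 0.501] y [ 0.22  -0.974  0.052] z [ 0.499  0.067 -0.864] lean 30.2
q [-1.97  1.    1.29  1.71 -0.8   0.76 -1.88] pos [0.3085 0.5918 0.2849]
x [0.838 0.216 0.5  ] y [ 0.22  -0.974  0.052] z [ 0.499  0.067 -0.864] lean 30.2
```

```bash
python3 -m creep '[{"grip":1,"tx":-3.4,"ty":-1,"tz":-2,"spin":0},{"grip":1,"tx":-3.4,"ty":-1,"tz":-2,"spin":0},{"grip":1,"tx":-3.4,"ty":-1,"tz":-2,"spin":0},{"grip":1,"tx":-3.4,"ty":-1,"tz":-2,"spin":0},{"grip":1,"tx":-3.4,"ty":-1,"tz":-2,"spin":0},{"grip":1,"tx":-3.4,"ty":-1,"tz":-2,"spin":0},{"grip":1,"tx":-3.4,"ty":-1,"tz":-2,"spin":0},{"grip":1,"tx":-3.4,"ty":-1,"tz":-2,"spin":0}]'>/dev/null; python3 st.py
```

```text
q [-2.51  1.12  1.45  1.66 -0.71  1.07 -2.38] pos [-0.0171  0.5998  0.2826]
x [0.838 0.216 0.5  ] y [ 0.22  -0.974  0.052] z [ 0.499  0.067 -0.864] lean 30.2
```

The joint limits cap the lean in the radial direction, but a lean sideways to the radial is comfortable. So: grip with whatever outward lean survives at the pick, keeping the pads parallel (lean ⟂ chute). After lifting I'll push the lean towards azimuth about -70°, where there is plenty of room, and pour with the handle on the -y side of the jar. Going to the chute.

```bash
python3 -m creep '[{"grip":1,"tx":3.4,"ty":1,"tz":2,"spin":0},{"grip":1,"tx":3.4,"ty":1,"tz":2,"spin":0},{"grip":1,"tx":3.4,"ty":1.2,"tz":2,"spin":0},{"grip":1,"tx":3.4,"ty":1.4,"tz":2,"spin":0},{"grip":1,"tx":3.4,"ty":1.4,"tz":2,"spin":0},{"grip":1,"tx":3,"ty":2,"tz":1.5,"spin":0},{"grip":1,"tx":3,"ty":2,"tz":1.5,"spin":0},{"grip":1,"tx":3,"ty":2,"tz":1.5,"spin":0}]'>/dev/null; python3 st.py
python3 -m creep '[{"grip":1,"tx":2.5,"ty":3,"tz":1,"spin":0},{"grip":1,"tx":2.5,"ty":3,"tz":1,"spin":0},{"grip":1,"tx":1.5,"ty":3.8,"tz":0,"spin":0},{"grip":1,"tx":1.5,"ty":3.8,"tz":0,"spin":0},{"grip":1,"tx":1,"ty":4,"tz":0,"spin":0},{"grip":1,"tx":1,"ty":4,"tz":0,"spin":0},{"grip":1,"tx":0,"ty":4,"tz":0,"spin":0},{"grip":1,"tx":0,"ty":4,"tz":0,"spin":0}]'; python3 st.py; python3 go.py '[.46,-.171,.17]'
```

```text
q [-2.    0.92  1.27  1.83 -0.76  0.67 -1.85] pos [0.3031 0.5481 0.294 ]
x [0.838 0.216 0.5  ] y [ 0.22  -0.974  0.052] z [ 0.499  0.067 -0.864] lean 30.2
clock: 18.23
tool_pos: [0.4611, 0.2813, 0.343]
eef_rot: [0.959, 0.113, 0.261, -0.004]
contact_force: [1.1, 0.0, 0.0]
opening: 1.001
finger_force: 0.0
q [-1.53  0.49  1.09  2.15 -0.71  0.31 -1.31] pos [0.4611 0.2813 0.343 ]
x [0.838 0.215 0.502] y [ 0.219 -0.974  0.052] z [ 0.5    0.067 -0.863] lean 30.3
cm along tool: [-18.52  43.15  11.85]
```

```bash
python3 -m creep '[{"grip":1,"tx":-1.4,"ty":3.6,"tz":0.9,"spin":0},{"grip":1,"tx":-1.4,"ty":3.6,"tz":0.9,"spin":0},{"grip":1,"tx":-1.4,"ty":3.6,"tz":0.9,"spin":0},{"grip":1,"tx":-1.4,"ty":3.6,"tz":0.9,"spin":0},{"grip":1,"tx":-1.4,"ty":3.6,"tz":0.9,"spin":0},{"grip":1,"tx":-1.4,"ty":3.6,"tz":0.9,"spin":0},{"grip":1,"tx":-1.4,"ty":3.6,"tz":0.9,"spin":0},{"grip":1,"tx":-1.4,"ty":3.6,"tz":0.9,"spin":0}]'; python3 st.py; python3 go.py '[.475,-.165,.15]'
```

```text
clock: 18.9
tool_pos: [0.4751, 0.0474, 0.2958]
eef_rot: [0.965, 0.113, 0.235, -0.002]
contact_force: [-0.0, 0.8, -0.4]
opening: 1.0
finger_force: 0.0
q [-0.4   0.29  0.23  2.36 -1.    0.04 -0.54] pos [0.4751 0.0474 0.2958]
x [0.863 0.218 0.455] y [ 0.22  -0.974  0.049] z [ 0.454  0.058 -0.889] lean 27.2
cm along tool: [-11.27  19.97  11.73]
```

```bash
python3 -m creep '[{"grip":1,"tx":-1.3,"ty":2.9,"tz":1.2,"spin":0},{"grip":1,"tx":-1.3,"ty":2.9,"tz":1.2,"spin":0},{"grip":1,"tx":-1.3,"ty":2.9,"tz":1.2,"spin":0},{"grip":1,"tx":-1.3,"ty":2.9,"tz":1.2,"spin":0},{"grip":1,"tx":-1.3,"ty":2.9,"tz":1.2,"spin":0},{"grip":1,"tx":-1.3,"ty":2.9,"tz":1.2,"spin":0},{"grip":1,"tx":-1.3,"ty":2.9,"tz":1.2,"spin":0},{"grip":1,"tx":0,"ty":0,"tz":0,"spin":0}]'; python3 st.py; python3 go.py '[.488,-.163,.13]'
```

```text
clock: 19.57
tool_pos: [0.4871, -0.1605, 0.2281]
eef_rot: [0.971, 0.109, 0.211, -0.005]
contact_force: [-0.6, -0.3, -0.5]
opening: 1.0
finger_force: 0.0
q [ 0.56  0.5  -0.31  2.26 -1.    0.04 -0.04] pos [ 0.4871 -0.1605  0.2281]
x [0.887 0.209 0.411] y [ 0.214 -0.976  0.036] z [ 0.408  0.056 -0.911] lean 24.3
cm along tool: [-4.   -0.08  8.96]
```

```bash
python3 -m creep '[{"grip":1,"tx":-0.8,"ty":0,"tz":2,"spin":0},{"grip":1,"tx":-0.8,"ty":0,"tz":2,"spin":0},{"grip":1,"tx":-0.8,"ty":0,"tz":2,"spin":0},{"grip":1,"tx":-0.8,"ty":0,"tz":2,"spin":0},{"grip":1,"tx":0,"ty":0,"tz":0,"spin":0},{"grip":1,"tx":0,"ty":0,"tz":0,"spin":0}]'; python3 st.py; python3 go.py '[.496,-.16,.12]'
python3 - <<'E'
from plant import r,optics
import cv2
p,d=optics.snapshot("wrist");cv2.imwrite("pics/w1.png",p[:,:,::-1])
E
```

```text
clock: 20.07
tool_pos: [0.5074, -0.1675, 0.1771]
eef_rot: [0.975, 0.12, 0.187, -0.022]
contact_force: [0.2, -0.4, -0.1]
opening: 0.999
finger_force: 0.0
q [ 0.55  0.62 -0.29  2.19 -1.    0.04  0.  ] pos [ 0.5074 -0.1675  0.1771]
x [0.901 0.225 0.37 ] y [ 0.242 -0.97   0.002] z [ 0.36   0.088 -0.929] lean 21.7
cm along tool: [-2.97 -1.01  4.96]
```

View pics/w1.png

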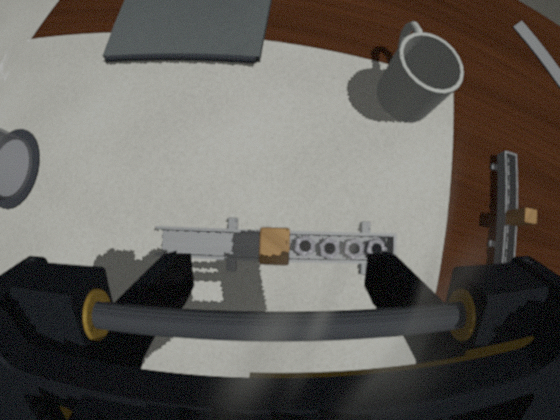

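The wrist view shows the handle at (274,246), midway between the fingers, with the channel along the closing line and the nuts to its right. Alignment is good, so I'll keep descending.

```bash
python3 -m creep '[{"grip":1,"tx":-1,"ty":-0.3,"tz":1.6,"spin":0.9},{"grip":1,"tx":-1,"ty":-0.3,"tz":1.6,"spin":0.9},{"grip":1,"tx":-1,"ty":-0.3,"tz":1.6,"spin":0},{"grip":1,"tx":0,"ty":0,"tz":0,"spin":0},{"grip":1,"tx":0,"ty":0,"tz":0,"spin":0}]'; python3 st.py; python3 go.py '[.5265,-.157,.049]'
```

```text
clock: 20.53
tool_pos: [0.5081, -0.1726, 0.1429]
eef_rot: [0.979, 0.107, 0.168, -0.037]
contact_force: [-0.6, -0.1, 0.3]
opening: 1.0
finger_force: 0.0
q [ 0.55  0.7  -0.28  2.17 -1.    0.04 -0.  ] pos [ 0.5081 -0.1726  0.1429]
x [0.92  0.197 0.338] y [ 0.222 -0.974 -0.036] z [ 0.322  0.108 -0.941] lean 19.8
cm along tool: [-1.16 -0.77  9.6 ]
```

```bash
python3 -m creep '[{"grip":1,"tx":-0.3,"ty":-0.3,"tz":2,"spin":0},{"grip":1,"tx":-0.3,"ty":-0.3,"tz":2,"spin":0},{"grip":1,"tx":-0.3,"ty":-0.3,"tz":2,"spin":0},{"grip":1,"tx":0,"ty":0,"tz":0,"spin":0},{"grip":1,"tx":0,"ty":0,"tz":0,"spin":0}]'; python3 st.py; python3 go.py '[.525,-.156,.049]'
```

```text
clock: 20.95
tool_pos: [0.5294, -0.1686, 0.1015]
eef_rot: [0.981, 0.11, 0.153, -0.046]
contact_force: [-0.6, 0.6, 0.6]
opening: 1.004
finger_force: 0.0
q [ 0.51  0.79 -0.26  2.11 -1.    0.04 -0.  ] pos [ 0.5294 -0.1686  0.1015]
x [0.929 0.202 0.311] y [ 0.23  -0.972 -0.057] z [ 0.291  0.124 -0.949] lean 18.4
cm along tool: [-1.78 -1.03  5.02]
```

```bash
python3 -m creep '[{"grip":1,"tx":-1,"ty":-0.5,"tz":1.2,"spin":0},{"grip":1,"tx":-1,"ty":-0.5,"tz":1.2,"spin":0},{"grip":1,"tx":-0.5,"ty":-0.2,"tz":1.2,"spin":0},{"grip":1,"tx":0,"ty":0,"tz":0,"spin":0},{"grip":1,"tx":0,"ty":0,"tz":0,"spin":0}]'; python3 st.py; python3 go.py '[.523,-.156,.049]'
```

```text
clock: 21.37
tool_pos: [0.5262, -0.1677, 0.075]
eef_rot: [0.982, 0.112, 0.139, -0.055]
contact_force: [0.4, 0.7, -0.4]
opening: 0.999
finger_force: 0.0
q [ 0.51  0.84 -0.25  2.09 -1.    0.04  0.01] pos [ 0.5262 -0.1677  0.075 ]
x [0.937 0.204 0.285] y [ 0.235 -0.969 -0.078] z [ 0.26   0.14  -0.955] lean 17.2
cm along tool: [-0.8  -1.01  2.56]
```

```bash
python3 -m creep '[{"grip":1,"tx":-0.6,"ty":-0.6,"tz":1.2,"spin":0},{"grip":1,"tx":-0.6,"ty":-0.6,"tz":1.2,"spin":0},{"grip":1,"tx":0,"ty":0,"tz":0,"spin":0},{"grip":1,"tx":0,"ty":0,"tz":0,"spin":0}]'; python3 st.py; python3 go.py '[.523,-.156,.049]'
```

```text
clock: 21.7
tool_pos: [0.5271, -0.1608, 0.0586]
eef_rot: [0.983, 0.114, 0.129, -0.061]
contact_force: [-0.1, 0.4, 0.2]
opening: 0.996
finger_force: 0.0
q [ 0.5   0.87 -0.25  2.08 -1.    0.04  0.01] pos [ 0.5271 -0.1608  0.0586]
x [0.941 0.208 0.268] y [ 0.24  -0.967 -0.091] z [ 0.24   0.15  -0.959] lean 16.5
cm along tool: [-0.54 -0.48  0.9 ]
```

```bash
python3 -m creep '[{"grip":1,"tx":-0.4,"ty":-0.4,"tz":0.9,"spin":0.8},{"grip":1,"tx":-0.3,"ty":-0.1,"tz":0.2,"spin":0.8},{"grip":0.2,"tx":0,"ty":0,"tz":0,"spin":0},{"grip":-0.2,"tx":0,"ty":0,"tz":0,"spin":0},{"grip":-0.5,"tx":0,"ty":0,"tz":0,"spin":0},{"grip":-1,"tx":0,"ty":0,"tz":0,"spin":0},{"grip":-1,"tx":0,"ty":0,"tz":0,"spin":0},{"grip":-1,"tx":0,"ty":0,"tz":0,"spin":0}]' 10; python3 st.py
```

```text
clock: 22.37
tool_pos: [0.5263, -0.1595, 0.0516]
eef_rot: [0.985, 0.1, 0.124, -0.065]
contact_force: [-0.1, -0.1, -0.2]
opening: 0.57
finger_force: 0.0
q [ 0.49  0.89 -0.25  2.08 -1.    0.04 -0.02] pos [ 0.5263 -0.1595  0.0516]
x [0.949 0.181 0.258] y [ 0.214 -0.971 -0.104] z [ 0.232  0.154 -0.96 ] lean 16.2
```

```bash
python3 -m creep '[{"grip":-1,"tx":0,"ty":0,"tz":0,"spin":0},{"grip":-1,"tx":0,"ty":0,"tz":0,"spin":0},{"grip":-1,"tx":0,"ty":0,"tz":0,"spin":0},{"grip":-1,"tx":0,"ty":0,"tz":0,"spin":0},{"grip":-1,"tx":0,"ty":0,"tz":0,"spin":0},{"grip":-1,"tx":0,"ty":0,"tz":0,"spin":0}]' 12; python3 -m creep '[{"grip":-1,"tx":0,"ty":0,"tz":0,"spin":0},{"grip":-1,"tx":0,"ty":0,"tz":0,"spin":0}]' 40; python3 st.py
```

```text
clock: 22.87
tool_pos: [0.5262, -0.1592, 0.0515]
eef_rot: [0.985, 0.101, 0.124, -0.066]
contact_force: [-0.2, 1.7, 1.7]
opening: 0.292
finger_force: 11.9
clock: 23.03
tool_pos: [0.5263, -0.1594, 0.0519]
eef_rot: [0.985, 0.101, 0.125, -0.065]
contact_force: [-1.8, 1.3, 4.8]
opening: 0.281
finger_force: 39.1
q [ 0.49  0.89 -0.25  2.08 -1.    0.04 -0.02] pos [ 0.5263 -0.1594  0.0519]
x [0.949 0.182 0.259] y [ 0.215 -0.971 -0.104] z [ 0.232  0.154 -0.96 ] lean 16.2
```

Gripped: opening 24.7 mm at 39 N. Lifting, then turning the chute towards heading about 30° so the later lean change never points the nose down.

```bash
python3 -m creep '[{"grip":-1,"tx":0.2,"ty":-0.1,"tz":-0.8,"spin":0},{"grip":-1,"tx":0.4,"ty":-0.2,"tz":-1.5,"spin":0},{"grip":-1,"tx":0.6,"ty":-0.2,"tz":-2.4,"spin":0},{"grip":-1,"tx":0.6,"ty":-0.2,"tz":-2.4,"spin":0},{"grip":-1,"tx":0.6,"ty":-0.2,"tz":-2.4,"spin":0},{"grip":-1,"tx":0.6,"ty":-0.2,"tz":-2.4,"spin":0},{"grip":-1,"tx":0.6,"ty":-0.2,"tz":-2.4,"spin":0},{"grip":-1,"tx":0.6,"ty":-0.2,"tz":-2.4,"spin":0}]'; python3 -m creep '[{"grip":-1,"tx":0.6,"ty":-0.2,"tz":-2.4,"spin":3},{"grip":-1,"tx":0.6,"ty":-0.2,"tz":-2.4,"spin":5},{"grip":-1,"tx":0,"ty":0,"tz":0,"spin":6},{"grip":-1,"tx":0,"ty":0,"tz":0,"spin":6},{"grip":-1,"tx":0,"ty":0,"tz":0,"spin":6},{"grip":-1,"tx":0,"ty":0,"tz":0,"spin":6},{"grip":-1,"tx":0,"ty":0,"tz":0,"spin":6},{"grip":-1,"tx":0,"ty":0,"tz":0,"spin":6}]'; python3 st.py
python3 - <<'E'
from plant import r,optics
import cv2,numpy as np
a=[optics.snapshot(n)[0] for n in("scene","wrist")]
cv2.imwrite("pics/s2.png",cv2.resize(np.hstack([a[0][60:340,60:400],a[1][120:400,100:440]]),(800,330))[:,:,::-1])
E
```

```text
clock: 23.7
tool_pos: [0.5233, -0.1626, 0.2249]
eef_rot: [0.985, 0.1, 0.123, -0.066]
contact_force: [-0.1, -0.4, -4.1]
opening: 0.27
finger_force: 39.3
clock: 24.37
tool_pos: [0.523, -0.1642, 0.2732]
eef_rot: [0.95, -0.278, 0.089, -0.108]
contact_force: [0.3, -0.2, -3.3]
opening: 0.268
finger_force: 39.3
q [-0.    0.55  0.57  1.94 -0.83  0.76 -1.03] pos [ 0.523  -0.1642  0.2732]
x [ 0.829 -0.548  0.11 ] y [-0.51  -0.822 -0.254] z [ 0.23   0.155 -0.961] lean 16.1
```

View pics/s2.png

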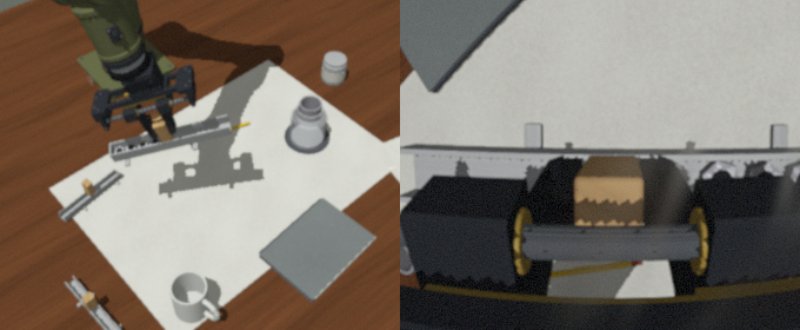

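The pictures show the chute hanging in the grip, nose up, with the nuts still in its rear (left in scene) and nothing else disturbed. Next I finish the turn and travel to the -y side.

```bash
python3 -m creep '[{"grip":-1,"tx":0,"ty":0,"tz":-1,"spin":6},{"grip":-1,"tx":0,"ty":0,"tz":-1,"spin":6},{"grip":-1,"tx":0,"ty":0,"tz":-1,"spin":6},{"grip":-1,"tx":0,"ty":0,"tz":-1,"spin":6}]'; python3 st.py; python3 go.py '[.25,-.7,.32]'
```

```text
clock: 24.8
tool_pos: [0.5139, -0.1706, 0.3122]
eef_rot: [0.872, -0.468, 0.066, -0.124]
contact_force: [1.1, -0.1, -2.7]
opening: 0.275
finger_force: 39.3
q [-0.09  0.53  0.74  1.9  -0.82  0.89 -1.44] pos [ 0.5139 -0.1706  0.3122]
x [ 0.553 -0.833 -0.002] y [-0.801 -0.531 -0.277] z [ 0.23   0.155 -0.961] lean 16.1
cm along tool: [ 29.53  49.01 -15.01]
```

```bash
python3 -m creep '[{"grip":-1,"tx":1.9,"ty":3.1,"tz":-0.9,"spin":0},{"grip":-1,"tx":1.9,"ty":3.1,"tz":-0.9,"spin":0},{"grip":-1,"tx":1.9,"ty":3.1,"tz":-0.9,"spin":0},{"grip":-1,"tx":1.9,"ty":3.1,"tz":-0.9,"spin":0},{"grip":-1,"tx":1.9,"ty":3.1,"tz":-0.9,"spin":0},{"grip":-1,"tx":1.9,"ty":3.1,"tz":-0.9,"spin":0},{"grip":-1,"tx":1.9,"ty":3.1,"tz":-0.9,"spin":0},{"grip":-1,"tx":1.9,"ty":3.1,"tz":-0.9,"spin":0}]'; python3 -m creep '[{"grip":-1,"tx":1.9,"ty":3.1,"tz":-0.9,"spin":0},{"grip":-1,"tx":1.9,"ty":3.1,"tz":-0.9,"spin":0},{"grip":-1,"tx":1.9,"ty":3.1,"tz":-0.9,"spin":0},{"grip":-1,"tx":1.9,"ty":3.1,"tz":-0.9,"spin":0},{"grip":-1,"tx":1.9,"ty":3.1,"tz":-0.9,"spin":0},{"grip":-1,"tx":1.9,"ty":3.1,"tz":-0.9,"spin":0},{"grip":-1,"tx":1.9,"ty":3.1,"tz":-0.9,"spin":0},{"grip":-1,"tx":1.9,"ty":3.1,"tz":-0.9,"spin":0}]' >/dev/null; python3 st.py; python3 go.py '[.28,-.9,.32]'
```

```text
clock: 25.47
tool_pos: [0.3825, -0.4416, 0.3119]
eef_rot: [0.873, -0.466, 0.066, -0.124]
contact_force: [0.2, -0.4, -2.4]
opening: 0.269
finger_force: 39.6
q [ 1.08  0.97  0.65  0.89 -0.77  1.58 -0.96] pos [ 0.2518 -0.7112  0.3117]
x [ 0.556 -0.831 -0.   ] y [-0.798 -0.534 -0.279] z [ 0.232  0.155 -0.96 ] lean 16.2
cm along tool: [17.26  7.6  -3.07]
```

```bash
python3 -m creep '[{"grip":-1,"tx":3.7,"ty":1.4,"tz":-0.4,"spin":0},{"grip":-1,"tx":3.7,"ty":1.4,"tz":-0.4,"spin":0},{"grip":-1,"tx":3.7,"ty":1.4,"tz":-0.4,"spin":0},{"grip":-1,"tx":3.7,"ty":1.4,"tz":-0.4,"spin":0},{"grip":-1,"tx":3.7,"ty":1.4,"tz":-0.4,"spin":0},{"grip":-1,"tx":3.7,"ty":1.4,"tz":-0.4,"spin":0},{"grip":-1,"tx":3.7,"ty":1.4,"tz":-0.4,"spin":0},{"grip":-1,"tx":3.7,"ty":1.4,"tz":-0.4,"spin":0}]'; python3 st.py;  python3 -m creep '[{"grip":-1,"tx":3.8,"ty":1,"tz":0,"spin":0},{"grip":-1,"tx":3.8,"ty":1,"tz":0,"spin":0},{"grip":-1,"tx":3.8,"ty":1,"tz":0,"spin":0},{"grip":-1,"tx":3.8,"ty":1,"tz":0,"spin":0},{"grip":-1,"tx":3.8,"ty":1,"tz":0,"spin":0},{"grip":-1,"tx":3.8,"ty":1,"tz":0,"spin":0}]'; python3 st.py
```

```text
clock: 26.8
tool_pos: [0.2758, -0.8431, 0.2808]
eef_rot: [0.867, -0.478, 0.114, -0.081]
contact_force: [0.6, 0.1, -3.1]
opening: 0.265
finger_force: 39.6
q [ 1.27  1.28  0.74  0.14 -1.    1.73 -1.26] pos [ 0.2758 -0.8431  0.2808]
x [ 0.516 -0.848  0.12 ] y [-0.811 -0.529 -0.249] z [ 0.275  0.032 -0.961] lean 16.0
clock: 27.3
tool_pos: [0.3017, -0.8961, 0.2615]
eef_rot: [0.858, -0.485, 0.169, -0.027]
contact_force: [0.1, 0.3, -3.0]
opening: 0.27
finger_force: 39.6
q [ 1.26  1.3   0.73  0.14 -1.    1.54 -1.27] pos [ 0.3017 -0.8961  0.2615]
x [ 0.472 -0.841  0.263] y [-0.823 -0.528 -0.209] z [ 0.315 -0.118 -0.942] lean 19.6
```

```bash
python3 -m creep '[{"grip":-1,"tx":3.7,"ty":1.2,"tz":0.8,"spin":0},{"grip":-1,"tx":3.7,"ty":1.2,"tz":0.8,"spin":0},{"grip":-1,"tx":3.7,"ty":1.2,"tz":0.8,"spin":0},{"grip":-1,"tx":3.7,"ty":1.2,"tz":0.8,"spin":0},{"grip":-1,"tx":3.7,"ty":1.2,"tz":0.8,"spin":0},{"grip":-1,"tx":3.7,"ty":1.2,"tz":0.8,"spin":0},{"grip":-1,"tx":3.7,"ty":1.2,"tz":0.8,"spin":0},{"grip":-1,"tx":3.7,"ty":1.2,"tz":0.8,"spin":0}]'; python3 st.py;  python3 -m creep '[{"grip":-1,"tx":3.8,"ty":1,"tz":1,"spin":0},{"grip":-1,"tx":3.8,"ty":1,"tz":1,"spin":0},{"grip":-1,"tx":3.8,"ty":1,"tz":1,"spin":0},{"grip":-1,"tx":3.8,"ty":1,"tz":1,"spin":0}]'; python3 st.py
```

```text
clock: 27.97
tool_pos: [0.3186, -0.97, 0.2351]
eef_rot: [0.836, -0.49, 0.24, 0.047]
contact_force: [-0.3, -0.1, -3.0]
opening: 0.267
finger_force: 39.6
q [ 1.26  1.36  0.72  0.14 -1.    1.28 -1.25] pos [ 0.3186 -0.97    0.2351]
x [ 0.404 -0.798  0.448] y [-0.843 -0.515 -0.156] z [ 0.355 -0.315 -0.88 ] lean 28.3
clock: 28.3
tool_pos: [0.3288, -1.0008, 0.2442]
eef_rot: [0.822, -0.491, 0.275, 0.085]
contact_force: [-0.2, 0.4, -3.6]
opening: 0.267
finger_force: 39.6
q [ 1.26  1.36  0.72  0.14 -1.    1.17 -1.25] pos [ 0.3288 -1.0008  0.2442]
x [ 0.367 -0.761  0.536] y [-0.854 -0.504 -0.13 ] z [ 0.369 -0.41  -0.834] lean 33.5
```

Lean is 33.5° at azimuth -48° and the nose has stayed up. Two more pushes, then back in towards the jar.

```bash
python3 -m creep '[{"grip":-1,"tx":3.8,"ty":1,"tz":1,"spin":0},{"grip":-1,"tx":3.8,"ty":1,"tz":1,"spin":0},{"grip":-1,"tx":-3,"ty":-1,"tz":-2,"spin":0},{"grip":-1,"tx":-3,"ty":-1,"tz":-2,"spin":0},{"grip":-1,"tx":-3,"ty":-1,"tz":-2,"spin":0},{"grip":-1,"tx":-3,"ty":-1,"tz":-2,"spin":0}]' >/dev/null
cat > plan.py <<'E'
# spin wanted from now (deg), clearance (m) -> shift along the present tool axes (cm) that puts the nose on the rim
import sys,numpy as np
from plant import r
from scipy.spatial.transform import Rotation as R
JAR=np.array([.524,.2245]);H=float(sys.argv[1]);clear=float(sys.argv[2]);OFF=float(sys.argv[3]) if len(sys.argv)>3 else .018
s=r.get_state();M=R.from_quat(s["eef_rot"]).as_matrix();P=np.array(s["tool_pos"])
zc=np.array([.2605,0,-.9655]);xc=np.array([0,-1.,0]);C=np.stack([xc,np.cross(zc,xc),zc],1)  # chute in tool
g=np.array([0,-.002,.070]);o=np.array([0,0,-.0187])-C@g          # chute origin in tool
X,Y=np.meshgrid(np.linspace(.07,.12,101),np.linspace(-.015,.015,31));U=np.c_[X.ravel(),Y.ravel(),np.full(X.size,.006)]
def pose(ds):
    Rt=M@R.from_euler("z",ds,degrees=True).as_matrix();Rc=Rt@C;h=Rc[:2,0]/np.linalg.norm(Rc[:2,0])
    n=Rt@(o+C@[.12,0,.006]);W=(Rt@(o+(C@U.T).T).T).T
    t=np.r_[JAR-OFF*h-n[:2],0];q=np.hypot(*(W[:,:2]+t[:2]-JAR).T);k=(q>.023)&(q<.0275)
    t[2]=H+clear-W[k,2].min()
    return t,np.degrees(np.arctan2(h[1],h[0])),np.degrees(np.arcsin(-Rc[2,0])),np.degrees(np.arcsin(Rc[2,1]))
if __name__=="__main__":
    n=M@(o+C@[.12,0,.006])+P;print("nose now",n.round(4))
    for ds in map(float,sys.argv[4:] or [0]):
        t,h,p,ro=pose(ds);print("spin",ds,"head %.0f pitch(nose down) %.1f roll %.1f"%(h,p,ro),"TCP",t.round(4),"shift",(M.T@(t-P)*100).round(2))
E
python3 st.py; python3 plan.py .124 .08 .018 0 -10 -20 -40 -60 -80 -90
```

```text
q [ 1.13  1.08  0.51  0.88 -1.    0.8  -0.85] pos [ 0.3068 -0.9452  0.265 ]
x [ 0.331 -0.734  0.593] y [-0.864 -0.489 -0.123] z [ 0.38  -0.471 -0.796] lean 37.3
nose now [ 0.4205 -0.8929  0.2349]
spin 0.0 head 29 pitch(nose down) -7.1 roll -21.4 TCP [0.3947 0.1634 0.2403] shift [-79.95 -61.45 -46.96]
spin -10.0 head 38 pitch(nose down) -1.0 roll -22.2 TCP [0.4072 0.1487 0.2527] shift [-77.72 -61.97 -46.77]
spin -20.0 head 45 pitch(nose down) 5.0 roll -21.8 TCP [0.4226 0.1368 0.265 ] shift [-75.6  -62.87 -46.61]
spin -40.0 head 62 pitch(nose down) 16.7 roll -17.9 TCP [0.4605 0.1225 0.2868] shift [-72.01 -65.71 -46.23]
spin -60.0 head 81 pitch(nose down) 26.9 roll -10.5 TCP [0.5044 0.1222 0.3023] shift [-69.62 -69.68 -45.78]
spin -80.0 head 102 pitch(nose down) 34.2 roll -0.5 TCP [0.5496 0.1366 0.3097] shift [-68.74 -74.38 -45.32]
spin -90.0 head 114 pitch(nose down) 36.4 roll 5.1 TCP [0.571  0.1491 0.3126] shift [-68.78 -76.87 -45.34]
```

```bash
python3 go.py '[.5,-.35,.34]'
python3 - <<'E'
import numpy as np
from plant import r
from scipy.spatial.transform import Rotation as R
M=R.from_quat(r.get_state()["eef_rot"]);print((M.inv().apply(np.array([.425,.11,.34])-[.5,-.35,.34])*100).round(1))
E
```

```text
cm along tool: [-32.86 -46.69 -26.68]
[-36.3 -16.  -24.5]
```

```bash
python3 -m creep '[{"grip":-1,"tx":-2.05,"ty":-2.9,"tz":-1.67,"spin":0},{"grip":-1,"tx":-2.05,"ty":-2.9,"tz":-1.67,"spin":0},{"grip":-1,"tx":-2.05,"ty":-2.9,"tz":-1.67,"spin":0},{"grip":-1,"tx":-2.05,"ty":-2.9,"tz":-1.67,"spin":0},{"grip":-1,"tx":-2.05,"ty":-2.9,"tz":-1.67,"spin":0},{"grip":-1,"tx":-2.05,"ty":-2.9,"tz":-1.67,"spin":0},{"grip":-1,"tx":-2.05,"ty":-2.9,"tz":-1.67,"spin":0},{"grip":-1,"tx":-2.05,"ty":-2.9,"tz":-1.67,"spin":0}]' >/dev/null;  python3 -m creep '[{"grip":-1,"tx":-2.05,"ty":-2.9,"tz":-1.67,"spin":0},{"grip":-1,"tx":-2.05,"ty":-2.9,"tz":-1.67,"spin":0},{"grip":-1,"tx":-2.05,"ty":-2.9,"tz":-1.67,"spin":0},{"grip":-1,"tx":-2.05,"ty":-2.9,"tz":-1.67,"spin":0},{"grip":-1,"tx":-2.05,"ty":-2.9,"tz":-1.67,"spin":0},{"grip":-1,"tx":-2.05,"ty":-2.9,"tz":-1.67,"spin":0},{"grip":-1,"tx":-2.05,"ty":-2.9,"tz":-1.67,"spin":0},{"grip":-1,"tx":-2.05,"ty":-2.9,"tz":-1.67,"spin":0}]'; python3 st.py;  python3 plan.py .124 .06 .018 -15
```

```text
clock: 30.13
tool_pos: [0.4952, -0.3643, 0.3406]
eef_rot: [0.809, -0.494, 0.301, 0.107]
contact_force: [-0.5, -0.2, -3.2]
opening: 0.268
finger_force: 39.6
q [-0.07  0.47  0.73  2.11 -0.99  0.09 -1.2 ] pos [ 0.4952 -0.3643  0.3406]
x [ 0.331 -0.735  0.592] y [-0.863 -0.489 -0.125] z [ 0.382 -0.47  -0.796] lean 37.2
nose now [ 0.6089 -0.3119  0.3107]
spin -15.0 head 42 pitch(nose down) 1.9 roll -22.1 TCP [0.4146 0.1422 0.2387] shift [-45.92 -16.54 -18.75]
```

```bash
python3 -m creep '[{"grip":-1,"tx":-3,"ty":-1.3,"tz":-2,"spin":0},{"grip":-1,"tx":-3,"ty":-1.3,"tz":-2,"spin":0},{"grip":-1,"tx":-3,"ty":-1.3,"tz":-2,"spin":0},{"grip":-1,"tx":-3,"ty":-1.3,"tz":-2,"spin":0},{"grip":-1,"tx":-3,"ty":-1.3,"tz":-2,"spin":0},{"grip":-1,"tx":-3,"ty":-1.3,"tz":-2,"spin":0},{"grip":-1,"tx":-3,"ty":-1.3,"tz":-2,"spin":0},{"grip":-1,"tx":-3,"ty":-1.3,"tz":-2,"spin":0}]'; python3 st.py;  python3 plan.py .124 .06 .018 -15 -80
```

```text
clock: 30.8
tool_pos: [0.4457, -0.0676, 0.338]
eef_rot: [0.809, -0.494, 0.3, 0.106]
contact_force: [1.0, -0.4, -3.5]
opening: 0.269
finger_force: 39.6
q [-1.18  0.71  1.5   2.35 -0.96  0.32 -1.7 ] pos [ 0.4457 -0.0676  0.338 ]
x [ 0.332 -0.735  0.591] y [-0.863 -0.489 -0.124] z [ 0.381 -0.469 -0.797] lean 37.2
nose now [ 0.5593 -0.0151  0.308 ]
spin -15.0 head 42 pitch(nose down) 1.9 roll -22.0 TCP [0.4147 0.1421 0.2387] shift [-22.31  -6.36  -3.1 ]
spin -80.0 head 102 pitch(nose down) 34.1 roll -0.6 TCP [0.5497 0.1364 0.2895] shift [-14.41 -18.36  -1.74]
```

```bash
python3 -m creep '[{"grip":-1,"tx":-2.8,"ty":-0.8,"tz":-0.4,"spin":0},{"grip":-1,"tx":-2.8,"ty":-0.8,"tz":-0.4,"spin":0},{"grip":-1,"tx":-2.8,"ty":-0.8,"tz":-0.4,"spin":0},{"grip":-1,"tx":-2.8,"ty":-0.8,"tz":-0.4,"spin":0},{"grip":-1,"tx":-2.8,"ty":-0.8,"tz":-0.4,"spin":0},{"grip":-1,"tx":-2.8,"ty":-0.8,"tz":-0.4,"spin":0}]'; python3 st.py;  python3 plan.py .124 .05 .018 -15 -30 -80
```

```text
clock: 31.3
tool_pos: [0.423, 0.0899, 0.2623]
eef_rot: [0.809, -0.494, 0.3, 0.107]
contact_force: [1.0, -0.4, -3.5]
opening: 0.272
finger_force: 39.6
q [-1.46  0.98  1.43  2.33 -0.97  0.45 -2.11] pos [0.423  0.0899 0.2623]
x [ 0.333 -0.735  0.591] y [-0.864 -0.489 -0.122] z [ 0.379 -0.47  -0.797] lean 37.1
nose now [0.5366 0.1423 0.232 ]
spin -15.0 head 42 pitch(nose down) 2.0 roll -22.0 TCP [0.4148 0.1422 0.2289] shift [-6.09 -1.44 -0.11]
spin -30.0 head 54 pitch(nose down) 10.9 roll -20.2 TCP [0.4408 0.1278 0.2466] shift [-3.12 -3.2   0.15]
spin -80.0 head 102 pitch(nose down) 34.1 roll -0.4 TCP [0.5499 0.1365 0.2795] shift [  1.82 -13.45   1.25]
```

```bash
python3 -m creep '[{"grip":-1,"tx":-3,"ty":-0.7,"tz":0,"spin":0},{"grip":-1,"tx":-3,"ty":-0.7,"tz":0,"spin":0},{"grip":-1,"tx":0,"ty":0,"tz":0,"spin":-5},{"grip":-1,"tx":0,"ty":0,"tz":0,"spin":-5},{"grip":-1,"tx":0,"ty":0,"tz":0,"spin":-5},{"grip":-1,"tx":0,"ty":0,"tz":0,"spin":0},{"grip":-1,"tx":0,"ty":0,"tz":0,"spin":0}]'; python3 st.py;  python3 plan.py .124 .02 .018 0
python3 - <<'E'
from plant import optics
import cv2,numpy as np
for n in("scene","side"):
    c=optics.get_calibration(n);p,d=optics.snapshot(n);np.savez(f"pics/{n}3.npz",p=p,d=d,E=c["extrinsics"],k=[c[x] for x in("fx","fy","cx","cy")])
a=[np.load(f"pics/{n}3.npz")["p"] for n in("scene","side")]
cv2.imwrite("pics/c3.png",cv2.resize(np.hstack([a[0][60:260,200:400],a[1][150:350,150:350]]),(800,400),interpolation=cv2.INTER_CUBIC)[:,:,::-1])
E
```

```text
clock: 31.88
tool_pos: [0.4157, 0.1395, 0.2293]
eef_rot: [0.866, -0.385, 0.284, 0.145]
contact_force: [0.9, -0.7, -3.1]
opening: 0.269
finger_force: 39.7
q [-1.52  1.02  1.32  2.29 -0.88  0.44 -2.09] pos [0.4157 0.1395 0.2293]
x [ 0.542 -0.585  0.603] y [-0.75  -0.661  0.033] z [ 0.379 -0.47  -0.797] lean 37.2
nose now [0.5118 0.2097 0.1802]
spin 0.0 head 41 pitch(nose down) 1.9 roll -22.0 TCP [0.4145 0.1424 0.1987] shift [-2.09 -0.2   2.25]
```

View pics/c3.png

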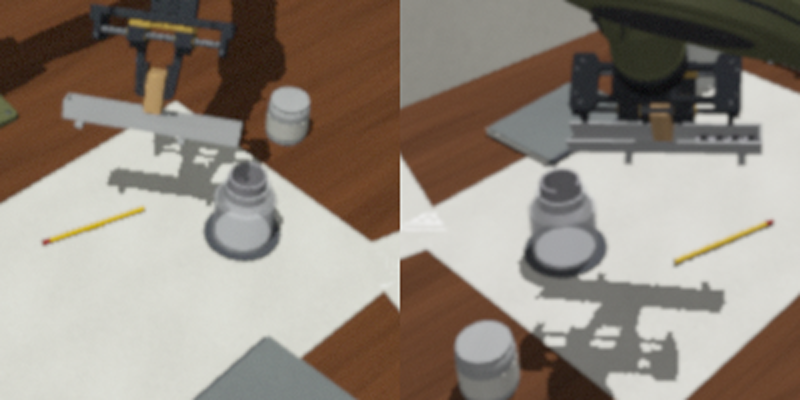

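The scene crop shows the nose end at about full-frame (320,127), just short of and above the neck at (324,146). In the side crop the nose is at about (235,219), and the four nuts are still at the rear. Checking my chute model against these pixels.

```bash
cat > chk.py <<'E'
import sys;a=sys.argv[1];sys.argv=["x",".124","0"]
from plan import *; from h import *
for n in("scene","side"):
    p,d,E,k=load(n+a)
    for c in([.12,-.015,.006],[.12,.015,.006],[.12,-.015,.031],[.12,.015,.031],[-.12,-.015,.031],[-.12,.015,.031],[-.12,.015,.006]):
        w=M@(o+C@c)+P;q=E[:3,:3]@w+E[:3,3];print(n,c,w.round(3),(q[:2]/q[2]*k[:2]+k[2:]).round(1))
    W=cloud(d,E,k)
    m=(W[...,2]>.14)&(W[...,0]>.31)&(W[...,0]<.62)&(W[...,1]>-.02)&(W[...,1]<.3)&(d>0)&(W[...,2]<.235)
    hs=cv2.cvtColor(p,cv2.COLOR_RGB2HSV);m&=(hs[...,1]<50)&(hs[...,2]>70)
    Q=W[m];v,u=np.nonzero(m);t=(Q-P)@(M@C)[:,0]
    i=np.argsort(t);print(" n",len(Q),"far end",np.median(Q[i[-12:]],0).round(3),"px",u[i[-12:]].mean(),v[i[-12:]].mean(),"t rng",t[i[5]].round(3),t[i[-5]].round(3))
E
python3 chk.py 3
```

```text
scene [0.12, -0.015, 0.006] [0.521 0.199 0.186] [317.8 132.3]
scene [0.12, 0.015, 0.006] [0.503 0.219 0.175] [318.6 128.6]
scene [0.12, -0.015, 0.031] [0.516 0.206 0.209] [319.1 123.4]
scene [0.12, 0.015, 0.031] [0.497 0.227 0.198] [319.9 119.8]
scene [-0.12, -0.015, 0.031] [0.336 0.048 0.217] [230.6 110.2]
scene [-0.12, 0.015, 0.031] [0.317 0.069 0.206] [233.2 106.9]
scene [-0.12, 0.015, 0.006] [0.323 0.061 0.183] [232.7 115.7]
 n 1111 far end [0.515 0.207 0.195] px 319.0 126.5 t rng -0.117 0.121
side [0.12, -0.015, 0.006] [0.521 0.199 0.186] [235.6 215. ]
side [0.12, 0.015, 0.006] [0.503 0.219 0.175] [234.  224.8]
side [0.12, -0.015, 0.031] [0.516 0.206 0.209] [234.1 209.3]
side [0.12, 0.015, 0.031] [0.497 0.227 0.198] [232.5 219.2]
side [-0.12, -0.015, 0.031] [0.336 0.048 0.217] [330.7 210.8]
side [-0.12, 0.015, 0.031] [0.317 0.069 0.206] [330.8 221. ]
side [-0.12, 0.015, 0.006] [0.323 0.061 0.183] [330.4 226.7]
 n 1436 far end [0.515 0.208 0.188] px 234.16666666666666 218.33333333333334 t rng -0.118 0.12
```

The model matches the pixels to within about 1.5 px. Lowering onto the rim.

```bash
python3 -m creep '[{"grip":-1,"tx":-1,"ty":-0.1,"tz":1.1,"spin":0},{"grip":-1,"tx":-1.1,"ty":-0.1,"tz":1.15,"spin":0},{"grip":-1,"tx":-0.4,"ty":0,"tz":0.6,"spin":0},{"grip":-1,"tx":-0.3,"ty":0,"tz":0.4,"spin":0},{"grip":-1,"tx":0,"ty":0,"tz":0,"spin":0},{"grip":-1,"tx":0,"ty":0,"tz":0,"spin":0}]'; python3 plan.py .124 .005 .018 0 | tail -1
```

```text
clock: 32.48
tool_pos: [0.4147, 0.1411, 0.1871]
eef_rot: [0.866, -0.385, 0.284, 0.146]
contact_force: [0.7, -1.2, -2.6]
opening: 0.268
finger_force: 39.7
spin 0.0 head 41 pitch(nose down) 1.9 roll -22.1 TCP [0.4144 0.1426 0.1837] shift [-0.31 -0.09  0.18]
```

```bash
python3 -m creep '[{"grip":-1,"tx":-0.12,"ty":0,"tz":0.16,"spin":0},{"grip":-1,"tx":0,"ty":0,"tz":0,"spin":0}]' | grep -E "pos|cont";  python3 -m creep '[{"grip":-1,"tx":-0.12,"ty":0,"tz":0.16,"spin":0},{"grip":-1,"tx":0,"ty":0,"tz":0,"spin":0}]' | grep -E "pos|cont"; python3 plan.py .124 .005 .018 0 | tail -1
```

```text
tool_pos: [0.4146, 0.1411, 0.1851]
contact_force: [-0.2, -0.1, -3.1]
tool_pos: [0.4144, 0.1411, 0.1829]
contact_force: [-0.2, -0.2, -3.3]
spin 0.0 head 41 pitch(nose down) 1.9 roll -22.1 TCP [0.4144 0.1425 0.1838] shift [-0.03 -0.09 -0.14]
```

Still about 4 mm above the nominal rim height. Feeling down 1–2 mm at a time.

```bash
for i in 1; do python3 -m creep '[{"grip":-1,"tx":-0.09,"ty":-0.08,"tz":0.12,"spin":0},{"grip":-1,"tx":0,"ty":0,"tz":0,"spin":0}]' | grep -E "pos|cont"; python3 -m creep '[{"grip":-1,"tx":-0.09,"ty":0,"tz":0.12,"spin":0},{"grip":-1,"tx":0,"ty":0,"tz":0,"spin":0}]' | grep -E "pos|cont"; python3 -m creep '[{"grip":-1,"tx":-0.06,"ty":0,"tz":0.08,"spin":0},{"grip":-1,"tx":0,"ty":0,"tz":0,"spin":0}]' | grep -E "pos|cont"; done;  python3 plan.py .124 0 .018 0 | tail -1
```

```text
tool_pos: [0.4151, 0.1417, 0.1813]
contact_force: [-0.2, -0.1, -3.4]
tool_pos: [0.4149, 0.1415, 0.1797]
contact_force: [0.5, 0.7, -3.2]
tool_pos: [0.4148, 0.1415, 0.1788]
contact_force: [0.2, -0.1, -3.7]
spin 0.0 head 41 pitch(nose down) 1.9 roll -22.1 TCP [0.4144 0.1425 0.1788] shift [-0.08 -0.04 -0.07]
```

```bash
python3 -m creep '[{"grip":-1,"tx":-0.06,"ty":0,"tz":0.08,"spin":0},{"grip":-1,"tx":0,"ty":0,"tz":0,"spin":0}]' | grep -E "pos|cont"; python3 -m creep '[{"grip":-1,"tx":-0.06,"ty":0,"tz":0.08,"spin":0},{"grip":-1,"tx":0,"ty":0,"tz":0,"spin":0}]' | grep -E "pos|cont"; python3 -m creep '[{"grip":-1,"tx":-0.06,"ty":0,"tz":0.08,"spin":0},{"grip":-1,"tx":0,"ty":0,"tz":0,"spin":0}]' | grep -E "pos|cont"
```

```text
tool_pos: [0.4148, 0.1414, 0.1778]
contact_force: [-1.3, -0.2, -3.0]
tool_pos: [0.4149, 0.1414, 0.1769]
contact_force: [-1.1, -0.2, -2.3]
tool_pos: [0.4152, 0.1413, 0.1762]
contact_force: [0.0, -0.6, -2.1]
```

```bash
python3 -m creep '[{"grip":-1,"tx":-0.06,"ty":0,"tz":0.08,"spin":0},{"grip":-1,"tx":0,"ty":0,"tz":0,"spin":0},{"grip":-1,"tx":0,"ty":0,"tz":0,"spin":0}]' | grep -E "pos|cont"; python3 plan.py .1215 0 .018 0; python3 -c "
from plant import r
for i in range(1):print(r.get_state()['contact_force'],r.get_state()['moment'])"
```

```text
tool_pos: [0.4153, 0.1413, 0.1753]
contact_force: [0.4, -0.9, -0.1]
nose now [0.5114 0.2113 0.1263]
spin 0.0 head 41 pitch(nose down) 1.9 roll -22.2 TCP [0.4143 0.1425 0.1762] shift [-0.07 -0.01 -0.17]
[ 0.42450362 -0.8857853  -0.08687515] [ 0.82757205 -0.03061315  0.04453138]
```

Contact is about 3 N. Working out the shifts for spinning in 5° steps with the nose kept on the rim.

```bash
cat > seq.py <<'E'
import sys;A=list(map(float,sys.argv[1:]));sys.argv=["x",str(A[0]),"0"]   # H, step, n
from plan import *
t0=pose(0)[0];print("from plan to now (cm, tool):",(M.T@(P-t0)*100).round(2))
for i in range(1,int(A[2])+1):
    a=A[1]*i;t,h,p,ro=pose(a);Rt=M@R.from_euler("z",a-A[1],degrees=True).as_matrix()
    print(a,"head %.0f pitch %.1f roll %.1f"%(h,p,ro),"row",(Rt.T@(t-t0)*100).round(2));t0=t
E
python3 seq.py .121 -5 14
```

```text
from plan to now (cm, tool): [0.1  0.01 0.13]
-5.0 head 45 pitch 4.9 roll -21.9 row [ 1.14 -0.21  0.08]
-10.0 head 49 pitch 7.9 roll -21.3 row [ 1.13 -0.21  0.09]
-15.0 head 53 pitch 10.8 roll -20.5 row [ 1.13 -0.22  0.09]
-20.0 head 58 pitch 13.7 roll -19.4 row [ 1.13 -0.22  0.1 ]
-25.0 head 62 pitch 16.6 roll -18.0 row [ 1.13 -0.22  0.1 ]
-30.0 head 66 pitch 19.3 roll -16.5 row [ 1.13 -0.22  0.11]
-35.0 head 71 pitch 22.0 roll -14.7 row [ 1.14 -0.23  0.11]
-40.0 head 76 pitch 24.5 roll -12.7 row [ 1.14 -0.23  0.11]
-45.0 head 80 pitch 26.8 roll -10.6 row [ 1.15 -0.24  0.12]
-50.0 head 86 pitch 29.0 roll -8.3 row [ 1.16 -0.24  0.12]
-55.0 head 91 pitch 31.0 roll -5.9 row [ 1.17 -0.25  0.12]
-60.0 head 96 pitch 32.7 roll -3.3 row [ 1.18 -0.25  0.11]
-65.0 head 102 pitch 34.2 roll -0.7 row [ 1.19 -0.25  0.11]
-70.0 head 108 pitch 35.5 roll 2.1 row [ 1.23 -0.19  0.02]
```

```bash
python3 -m creep '[{"grip":-1,"tx":0.57,"ty":-0.1,"tz":0.04,"spin":-2.5},{"grip":-1,"tx":0.57,"ty":-0.1,"tz":0.04,"spin":-2.5},{"grip":-1,"tx":0.57,"ty":-0.1,"tz":0.04,"spin":-2.5},{"grip":-1,"tx":0.57,"ty":-0.1,"tz":0.04,"spin":-2.5},{"grip":-1,"tx":0,"ty":0,"tz":0,"spin":0},{"grip":-1,"tx":0,"ty":0,"tz":0,"spin":0}]' | grep -E "pos|cont"; python3 st.py; python3 plan.py .121 0 .018 0
```

```text
tool_pos: [0.4316, 0.1311, 0.1869]
contact_force: [0.7, 0.0, -1.6]
q [-1.41  1.    1.08  2.31 -0.85  0.25 -2.03] pos [0.4316 0.1311 0.1869]
x [ 0.663 -0.462  0.59 ] y [-0.645 -0.751  0.137] z [ 0.38  -0.472 -0.796] lean 37.3
nose now [0.5129 0.2098 0.1255]
spin 0.0 head 49 pitch(nose down) 7.9 roll -21.2 TCP [0.431  0.1322 0.1878] shift [-0.03 -0.03 -0.14]
```

```bash
python3 -m creep '[{"grip":-1,"tx":0.57,"ty":-0.1,"tz":0.06,"spin":-2.5},{"grip":-1,"tx":0.57,"ty":-0.1,"tz":0.06,"spin":-2.5},{"grip":-1,"tx":0.57,"ty":-0.1,"tz":0.05,"spin":-2.5},{"grip":-1,"tx":0.57,"ty":-0.1,"tz":0.05,"spin":-2.5},{"grip":-1,"tx":0,"ty":0,"tz":0,"spin":0},{"grip":-1,"tx":0,"ty":0,"tz":0,"spin":0}]' | grep -E "pos|cont"; python3 st.py; python3 plan.py .121 0 .018 0
```

```text
tool_pos: [0.4506, 0.124, 0.1974]
contact_force: [0.4, 0.1, -1.8]
q [-1.37  0.97  1.09  2.27 -0.74  0.26 -1.92] pos [0.4506 0.124  0.1974]
x [ 0.765 -0.324  0.557] y [-0.521 -0.82   0.238] z [ 0.379 -0.472 -0.796] lean 37.3
nose now [0.515  0.2083 0.1247]
spin 0.0 head 58 pitch(nose down) 13.7 roll -19.3 TCP [0.4499 0.125  0.1987] shift [-0.01 -0.02 -0.17]
```

```bash
python3 -m creep '[{"grip":-1,"tx":0.57,"ty":-0.1,"tz":0.06,"spin":-2.5},{"grip":-1,"tx":0.57,"ty":-0.1,"tz":0.06,"spin":-2.5},{"grip":-1,"tx":0.57,"ty":-0.1,"tz":0.06,"spin":-2.5},{"grip":-1,"tx":0.57,"ty":-0.1,"tz":0.06,"spin":-2.5},{"grip":-1,"tx":0,"ty":0,"tz":0,"spin":0},{"grip":-1,"tx":0,"ty":0,"tz":0,"spin":0}]' | grep -E "pos|cont"; python3 -m creep '[{"grip":-1,"tx":0.57,"ty":-0.11,"tz":0.06,"spin":-2.5},{"grip":-1,"tx":0.57,"ty":-0.11,"tz":0.06,"spin":-2.5},{"grip":-1,"tx":0,"ty":0,"tz":0,"spin":0},{"grip":-1,"tx":0,"ty":0,"tz":0,"spin":0}]' | grep -E "pos|cont"; python3 st.py; python3 plan.py .121 0 .018 0
```

```text
tool_pos: [0.4713, 0.1201, 0.2066]
contact_force: [0.2, 1.0, -2.0]
tool_pos: [0.4823, 0.1196, 0.2107]
contact_force: [1.6, 0.1, -2.1]
q [-1.32  0.95  1.08  2.2  -0.59  0.29 -1.77] pos [0.4823 0.1196 0.2107]
x [ 0.873 -0.101  0.477] y [-0.306 -0.876  0.374] z [ 0.38  -0.472 -0.796] lean 37.3
nose now [0.5189 0.2065 0.1232]
spin 0.0 head 71 pitch(nose down) 21.9 roll -14.6 TCP [0.4815 0.1206 0.2124] shift [-0.01 -0.   -0.21]
```

```bash
python3 -m creep '[{"grip":-1,"tx":0.57,"ty":-0.11,"tz":0.09,"spin":-2.5},{"grip":-1,"tx":0.57,"ty":-0.11,"tz":0.08,"spin":-2.5},{"grip":-1,"tx":0.57,"ty":-0.11,"tz":0.07,"spin":-2.5},{"grip":-1,"tx":0.57,"ty":-0.11,"tz":0.07,"spin":-2.5},{"grip":-1,"tx":0,"ty":0,"tz":0,"spin":0},{"grip":-1,"tx":0,"ty":0,"tz":0,"spin":0}]' | grep -E "pos|cont"; python3 -m creep '[{"grip":-1,"tx":0.57,"ty":-0.12,"tz":0.07,"spin":-2.5},{"grip":-1,"tx":0.57,"ty":-0.12,"tz":0.07,"spin":-2.5},{"grip":-1,"tx":0,"ty":0,"tz":0,"spin":0},{"grip":-1,"tx":0,"ty":0,"tz":0,"spin":0},{"grip":-1,"tx":0,"ty":0,"tz":0,"spin":0}]' | grep -E "clo|pos|cont"; python3 st.py; python3 plan.py .121 0 .018 0;python3 - <<'E'
from plant import optics
import cv2,numpy as np
a=[optics.snapshot(n)[0] for n in("scene","side")]
cv2.imwrite("pics/c4.png",cv2.resize(np.hstack([a[0][60:220,220:380],a[1][150:310,180:340]]),(800,400),interpolation=cv2.INTER_CUBIC)[:,:,::-1])
E
```

```text
tool_pos: [0.5058, 0.1209, 0.2172]
contact_force: [1.3, 0.5, -0.6]
clock: 36.82
tool_pos: [0.5169, 0.1233, 0.2194]
contact_force: [1.4, 1.4, -0.0]
q [-1.26  0.94  1.06  2.11 -0.45  0.34 -1.63] pos [0.5169 0.1233 0.2194]
x [0.922 0.131 0.364] y [-0.068 -0.872  0.485] z [ 0.38  -0.472 -0.796] lean 37.3
nose now [0.524  0.2054 0.1206]
spin 0.0 head 86 pitch(nose down) 29.0 roll -8.3 TCP [0.5155 0.1244 0.222 ] shift [-0.02  0.04 -0.31]
```

View pics/c4.png

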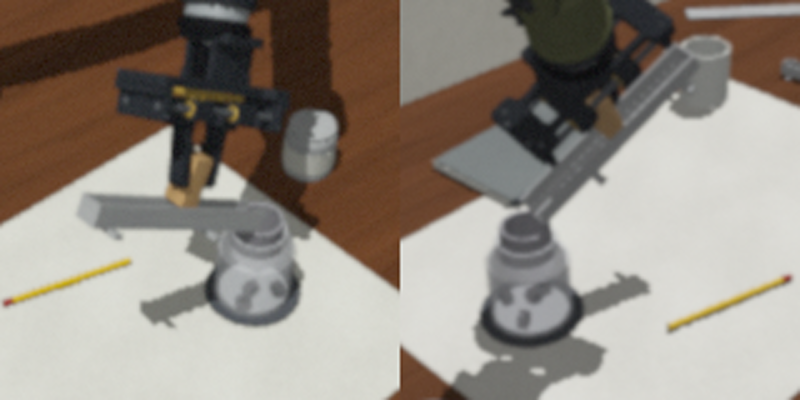

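The side crop shows the chute apparently empty, with at least three nuts on the jar floor. I'll tip a little further and then count.

```bash
python3 -m creep '[{"grip":-1,"tx":0.58,"ty":-0.12,"tz":0.02,"spin":-2.5},{"grip":-1,"tx":0.58,"ty":-0.12,"tz":0.02,"spin":-2.5},{"grip":-1,"tx":0.58,"ty":-0.12,"tz":0.03,"spin":-2.5},{"grip":-1,"tx":0.58,"ty":-0.12,"tz":0.03,"spin":-2.5},{"grip":-1,"tx":0,"ty":0,"tz":0,"spin":0},{"grip":-1,"tx":0,"ty":0,"tz":0,"spin":0}]' | grep -E "clo|pos|cont"; python3 plan.py .121 0 .018 0;python3 - <<'E'
from plant import optics
import cv2,numpy as np
a=[optics.snapshot(n)[0] for n in("scene","side","wrist")]
z=lambda x,s=400:cv2.resize(x,(s,s),interpolation=cv2.INTER_CUBIC)
cv2.imwrite("pics/c5.png",np.hstack([z(a[0][140:200,292:352],266),z(a[1][230:300,198:268],266),z(a[2][100:400,130:430],266)])[:,:,::-1])
E
```

```text
clock: 37.42
tool_pos: [0.5384, 0.131, 0.2235]
contact_force: [-0.2, 0.5, -2.1]
nose now [0.526  0.206  0.1196]
spin 0.0 head 96 pitch(nose down) 32.7 roll -3.2 TCP [0.5384 0.1316 0.2257] shift [ 0.08  0.06 -0.21]
```

View pics/c5.png

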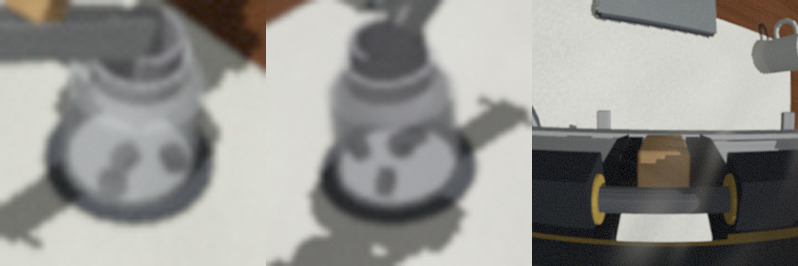

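Run:
```python
from plant import optics
from h import *
o=[]
for n,b in(("scene",(298,160,345,190)),("side",(208,260,256,288))):
    c=optics.get_calibration(n);E=c["extrinsics"];k=np.array([c[x] for x in("fx","fy","cx","cy")])
    p=np.median([optics.snapshot(n)[0] for _ in range(4)],0).astype(np.uint8)
    # rectified top view of the jar floor, 0.5 mm per pixel
    g=(np.array([[-.05,-.05],[.05,-.05],[.05,.05],[-.05,.05]])+[.524,.2245]);G=np.c_[g,np.full(4,.009)]
    q=G@E[:3,:3].T+E[:3,3];uv=(q[:,:2]/q[:,2:]*k[:2]+k[2:]).astype(np.float32)
    H=cv2.getPerspectiveTransform(uv,np.float32([[0,0],[390,0],[390,390],[0,390]]))
    o.append(cv2.warpPerspective(p,H,(390,390),flags=cv2.INTER_CUBIC))
cv2.imwrite("pics/c6.png",np.hstack(o)[:,:,::-1])
```

```text
(no output)
```

View pics/c6.png

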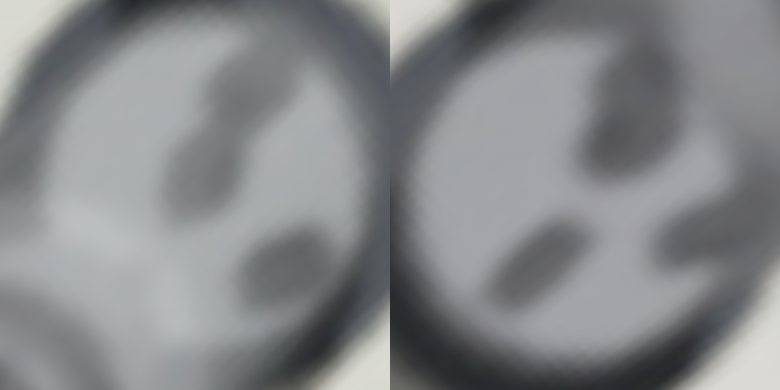

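Left is the scene view and right the side view, both rectified to the jar floor. The side view shows single nuts at (155,262) and (330,230), plus a 38 mm long double blob at (240,100). The scene view resolves that blob into two nuts at (255,85) and (205,170). All four are in the jar. Lifting off.

```bash
python3 -m creep '[{"grip":-1,"tx":0.2,"ty":0.5,"tz":-0.9,"spin":0},{"grip":-1,"tx":0.5,"ty":1,"tz":-1.6,"spin":0},{"grip":-1,"tx":0.6,"ty":1.4,"tz":-2.4,"spin":0},{"grip":-1,"tx":0.6,"ty":1.4,"tz":-2.4,"spin":0},{"grip":-1,"tx":0.3,"ty":2.4,"tz":-1.2,"spin":0},{"grip":-1,"tx":0,"ty":3.2,"tz":0,"spin":0},{"grip":-1,"tx":0,"ty":3.2,"tz":0,"spin":0},{"grip":-1,"tx":0,"ty":3.2,"tz":0,"spin":0}]'; python3 st.py; python3 go.py '[.515,-.12,.26]'
```

```text
clock: 38.63
tool_pos: [0.5408, 0.0397, 0.3866]
eef_rot: [0.942, 0.099, 0.173, 0.269]
contact_force: [0.1, -0.8, -2.5]
opening: 0.268
finger_force: 39.9
q [-1.24  0.67  1.29  1.96 -0.16  0.59 -1.4 ] pos [0.5408 0.0397 0.3866]
x [0.921 0.28  0.272] y [ 0.094 -0.836  0.541] z [ 0.379 -0.472 -0.796] lean 37.2
cm along tool: [-10.29   6.26  16.64]
```

```bash
python3 -m creep '[{"grip":-1,"tx":0,"ty":0,"tz":1,"spin":7},{"grip":-1,"tx":0,"ty":0,"tz":1,"spin":7},{"grip":-1,"tx":0,"ty":0,"tz":1,"spin":7},{"grip":-1,"tx":0,"ty":0,"tz":1,"spin":7},{"grip":-1,"tx":0,"ty":0,"tz":1,"spin":7},{"grip":-1,"tx":0,"ty":0,"tz":1,"spin":7},{"grip":-1,"tx":0,"ty":0,"tz":1,"spin":7},{"grip":-1,"tx":0,"ty":0,"tz":1,"spin":7}]'; python3 st.py; python3 go.py '[.515,-.12,.18]'
```

```text
clock: 39.3
tool_pos: [0.5714, 0.0031, 0.3216]
eef_rot: [0.878, -0.358, 0.279, 0.155]
contact_force: [-0.2, -0.2, -2.8]
opening: 0.271
finger_force: 39.9
q [-1.09  0.84  1.3   2.02 -0.64  0.47 -1.91] pos [0.5714 0.0031 0.3216]
x [ 0.589 -0.541  0.6  ] y [-0.714 -0.696  0.073] z [ 0.378 -0.472 -0.797] lean 37.2
cm along tool: [-5.15 11.56 14.95]
```

```bash
python3 -m creep '[{"grip":-1,"tx":-1,"ty":2.2,"tz":2.5,"spin":3},{"grip":-1,"tx":-1,"ty":2.2,"tz":2.5,"spin":3},{"grip":-1,"tx":-1,"ty":2.2,"tz":2.5,"spin":0},{"grip":-1,"tx":-1,"ty":2.2,"tz":2.5,"spin":0},{"grip":-1,"tx":-1,"ty":2.2,"tz":2.5,"spin":0},{"grip":-1,"tx":0,"ty":0,"tz":0,"spin":0}]'; python3 st.py; python3 go.py '[.515,-.12,.10]'
```

```text
clock: 39.8
tool_pos: [0.5257, -0.0845, 0.2225]
eef_rot: [0.859, -0.41, 0.264, 0.154]
contact_force: [-0.1, -0.3, -2.4]
opening: 0.275
finger_force: 39.9
q [-0.79  0.79  0.9   2.25 -1.    0.04 -1.62] pos [ 0.5257 -0.0845  0.2225]
x [ 0.525 -0.623  0.58 ] y [-0.785 -0.617  0.048] z [ 0.328 -0.481 -0.813] lean 35.6
cm along tool: [-5.46  2.45 11.32]
```

```bash
cat > foot.py <<'E'
import sys;sys.argv=["x",".124","0"]
from plan import *
w=np.array([M@(o+C@[x,y,0])+P for x in(-.1,.05) for y in(-.028,.028)]);Rc=M@C
print("lean %.1f"%np.degrees(np.arccos(-M[2,2])),"feet z (rear R,L front R,L)",w[:,2].round(4),"pitch down %.1f roll %.1f head %.0f"%(np.degrees(np.arcsin(-Rc[2,0])),np.degrees(np.arcsin(Rc[2,1])),np.degrees(np.arctan2(Rc[1,0],Rc[0,0]))),"origin",(M@o+P).round(3),"world down in tool",(-M[2]).round(2),"q",np.round(s["q"],2))
E
python3 -m creep '[{"grip":-1,"tx":-1.3,"ty":0.3,"tz":2,"spin":0},{"grip":-1,"tx":-1.3,"ty":0.3,"tz":2,"spin":0},{"grip":-1,"tx":-1.3,"ty":0.3,"tz":2,"spin":0},{"grip":-1,"tx":0,"ty":0,"tz":0,"spin":0},{"grip":-1,"tx":0,"ty":0,"tz":0,"spin":0}]'; python3 foot.py
```

```text
clock: 40.22
tool_pos: [0.5378, -0.0775, 0.1762]
eef_rot: [0.86, -0.415, 0.247, 0.165]
contact_force: [-0.6, -0.5, -2.3]
opening: 0.267
finger_force: 39.9
lean 34.6 feet z (rear R,L front R,L) [0.1422 0.1238 0.1302 0.1119] pitch down 4.6 roll -19.1 head 37 origin [ 0.541 -0.088  0.125] world down in tool [-0.56 -0.08  0.82] q [-0.74  0.88  0.83  2.21 -1.    0.04 -1.68]
```

```bash
python3 -m creep '[{"grip":-1,"tx":-1,"ty":1,"tz":1.6,"spin":2.5},{"grip":-1,"tx":-1,"ty":1,"tz":1.6,"spin":2.5},{"grip":-1,"tx":-1,"ty":1,"tz":1.6,"spin":2.5},{"grip":-1,"tx":-1,"ty":1,"tz":1.6,"spin":1},{"grip":-1,"tx":0,"ty":0,"tz":0,"spin":0},{"grip":-1,"tx":0,"ty":0,"tz":0,"spin":0}]'; python3 foot.py
```

```text
clock: 40.72
tool_pos: [0.5293, -0.0848, 0.1327]
eef_rot: [0.825, -0.487, 0.234, 0.166]
contact_force: [0.6, -0.0, -3.2]
opening: 0.268
finger_force: 39.9
lean 33.3 feet z (rear R,L front R,L) [0.0946 0.0772 0.0876 0.0702] pitch down 2.7 roll -18.1 head 28 origin [ 0.532 -0.094  0.081] world down in tool [-0.55 -0.05  0.84] q [-0.7   0.96  0.77  2.2  -1.    0.04 -1.87]
```

```bash
python3 -m creep '[{"grip":-1,"tx":-1,"ty":1,"tz":1.6,"spin":2},{"grip":-1,"tx":-1,"ty":1,"tz":1.6,"spin":2},{"grip":-1,"tx":-1,"ty":1,"tz":1.6,"spin":2},{"grip":-1,"tx":-0.5,"ty":0.5,"tz":0.8,"spin":1},{"grip":-1,"tx":0,"ty":0,"tz":0,"spin":0},{"grip":-1,"tx":0,"ty":0,"tz":0,"spin":0}]'; python3 foot.py
```

```text
clock: 41.22
tool_pos: [0.521, -0.0851, 0.0894]
eef_rot: [0.791, -0.544, 0.224, 0.17]
contact_force: [0.0, -0.5, -2.7]
opening: 0.267
finger_force: 39.9
lean 32.7 feet z (rear R,L front R,L) [0.0488 0.0319 0.045  0.0281] pitch down 1.5 roll -17.6 head 21 origin [ 0.523 -0.094  0.038] world down in tool [-0.54 -0.03  0.84] q [-0.67  1.04  0.72  2.18 -1.    0.04 -2.04]
```

```bash
python3 -m creep '[{"grip":-1,"tx":-0.6,"ty":0.1,"tz":0.9,"spin":1.5},{"grip":-1,"tx":-0.6,"ty":0.1,"tz":0.9,"spin":1.5},{"grip":-1,"tx":-0.3,"ty":0,"tz":0.5,"spin":0},{"grip":-1,"tx":0,"ty":0,"tz":0,"spin":0},{"grip":-1,"tx":0,"ty":0,"tz":0,"spin":0}]'; python3 foot.py
```

```text
clock: 41.63
tool_pos: [0.5245, -0.0817, 0.0661]
eef_rot: [0.775, -0.566, 0.224, 0.17]
contact_force: [-0.5, -0.9, -3.2]
opening: 0.272
finger_force: 39.9
lean 32.6 feet z (rear R,L front R,L) [0.0239 0.0071 0.0224 0.0056] pitch down 0.6 roll -17.5 head 18 origin [ 0.527 -0.091  0.015] world down in tool [-0.54 -0.01  0.84] q [-0.67  1.09  0.7   2.15 -1.    0.04 -2.13]
```

```bash
python3 -m creep '[{"grip":-1,"tx":-0.17,"ty":0,"tz":0.27,"spin":0},{"grip":-1,"tx":-0.17,"ty":0,"tz":0.27,"spin":0},{"grip":-1,"tx":0,"ty":0,"tz":0,"spin":0}]' | grep -E "pos|cont"; python3 -m creep '[{"grip":-1,"tx":0,"ty":0,"tz":0,"spin":0},{"grip":-1,"tx":0,"ty":0,"tz":0,"spin":0},{"grip":-1,"tx":-0.15,"ty":0,"tz":0.22,"spin":0},{"grip":-1,"tx":-0.1,"ty":0,"tz":0.15,"spin":0},{"grip":-1,"tx":0,"ty":0,"tz":0,"spin":0}]' 5; python3 foot.py
```

```text
tool_pos: [0.5255, -0.0816, 0.0608]
contact_force: [-3.2, 1.2, 4.8]
clock: 42.3
tool_pos: [0.5259, -0.0821, 0.0571]
eef_rot: [0.774, -0.568, 0.223, 0.172]
contact_force: [-1.4, -2.1, 5.9]
opening: 0.268
finger_force: 5.0
lean 32.7 feet z (rear R,L front R,L) [ 0.0154 -0.0016  0.0134 -0.0036] pitch down 0.8 roll -17.6 head 17 origin [ 0.528 -0.091  0.006] world down in tool [-0.54 -0.01  0.84] q [-0.66  1.11  0.69  2.14 -1.    0.04 -2.14]
```

```bash
python3 -m creep '[{"grip":-1,"tx":-0.1,"ty":0,"tz":0.15,"spin":0},{"grip":-1,"tx":-0.1,"ty":0,"tz":0.15,"spin":0},{"grip":-1,"tx":0,"ty":0,"tz":0,"spin":0}]' 4
python3 - <<'E'
from plant import optics
import cv2,numpy as np
a=[optics.snapshot(n)[0] for n in("scene","side")]
cv2.imwrite("pics/c7.png",cv2.resize(np.hstack([a[0][110:270,170:330],a[1][130:290,240:400]]),(800,400),interpolation=cv2.INTER_CUBIC)[:,:,::-1])
E
```

```text
clock: 42.55
tool_pos: [0.5261, -0.0816, 0.0538]
eef_rot: [0.774, -0.568, 0.222, 0.173]
contact_force: [-2.4, -2.1, 5.1]
opening: 0.274
finger_force: 4.0
```

View pics/c7.png

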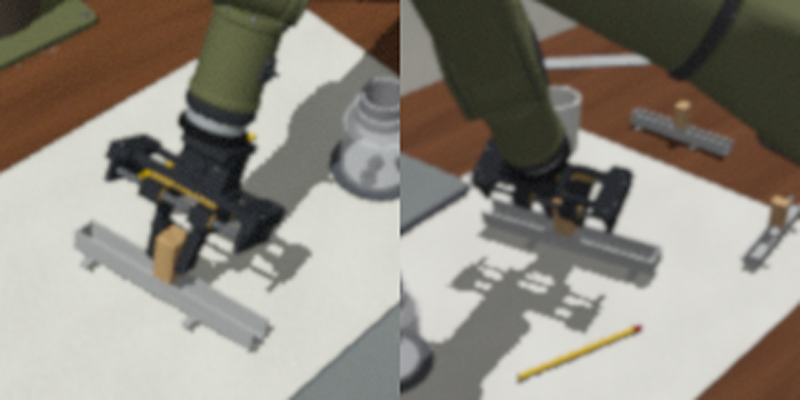

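The pictures show the chute level on its feet, empty, and clear of the sketchbook and pencil. Releasing and backing off along the fingers.

```bash
python3 -m creep '[{"grip":-0.3,"tx":0,"ty":0,"tz":0,"spin":0},{"grip":0,"tx":0,"ty":0,"tz":0,"spin":0},{"grip":0.5,"tx":0,"ty":0,"tz":0,"spin":0},{"grip":0.5,"tx":0,"ty":0,"tz":0,"spin":0},{"grip":0.5,"tx":0,"ty":0,"tz":0,"spin":0},{"grip":0.5,"tx":0,"ty":0,"tz":0,"spin":0},{"grip":0.5,"tx":0,"ty":0,"tz":0,"spin":0},{"grip":0.5,"tx":0,"ty":0,"tz":0,"spin":0}]'; python3 -m creep '[{"grip":0.5,"tx":0,"ty":0,"tz":-1,"spin":0},{"grip":0.5,"tx":0,"ty":0,"tz":-1,"spin":0},{"grip":0.5,"tx":0,"ty":0,"tz":-2,"spin":0},{"grip":0.5,"tx":0,"ty":0,"tz":-2,"spin":0},{"grip":0.5,"tx":0,"ty":0,"tz":-3,"spin":0},{"grip":0.5,"tx":0,"ty":0,"tz":-3,"spin":0},{"grip":0.5,"tx":0,"ty":0,"tz":-3,"spin":0}]';python3 -m creep '[{"grip":0.5,"tx":1,"ty":0,"tz":-3,"spin":0},{"grip":0.5,"tx":1,"ty":0,"tz":-3,"spin":0},{"grip":0.5,"tx":0,"ty":0,"tz":0,"spin":0},{"grip":0.5,"tx":0,"ty":0,"tz":0,"spin":0},{"grip":0.5,"tx":0,"ty":0,"tz":0,"spin":0}]'
python3 - <<'E'
from plant import optics
import cv2,numpy as np
a=[optics.snapshot(n)[0] for n in("scene","side")]
cv2.imwrite("pics/c8.png",cv2.resize(np.hstack([a[0][80:340,90:400],a[1][130:390,160:470]]),(800,336),interpolation=cv2.INTER_CUBIC)[:,:,::-1])
E
```

```text
clock: 43.32
tool_pos: [0.5267, -0.0795, 0.0528]
eef_rot: [0.775, -0.567, 0.221, 0.172]
contact_force: [0.4, -0.1, 0.0]
opening: 0.754
finger_force: 0.0
clock: 43.9
tool_pos: [0.5038, -0.0014, 0.1804]
eef_rot: [0.774, -0.567, 0.221, 0.172]
contact_force: [1.3, 0.2, -0.6]
opening: 0.747
finger_force: 0.0
clock: 44.32
tool_pos: [0.5003, 0.0131, 0.2398]
eef_rot: [0.775, -0.567, 0.221, 0.172]
contact_force: [-0.5, -0.2, 0.2]
opening: 0.748
finger_force: 0.0
```

View pics/c8.png

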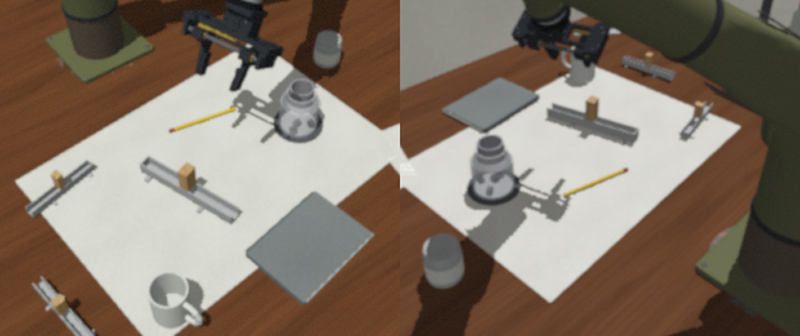

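The chute stands free on its feet and is empty. The nuts are in the jar, the other things are where they were, and the gripper is clear.

```bash
python3 -c "
from plant import workorder
print(workorder.finish_job())"
```

```text
the job is handed in; nothing more can be done
None
```

The job is handed in at 44.3 s: all four nuts are in the jar, the nose pressed on the neck with about 3 N at most in the readings I took, and the empty chute stands on its feet, released, about 7 cm from its original spot and turned about 85°.

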